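# Clip the dispatch tag onto the crate's ring

## Robot

A 6-joint arm with a two-finger parallel gripper is mounted at the origin on the work surface. World frame = base frame: x ahead of the robot, y to its left, z up, the work surface at z = 0. Lengths are in m, angles in rad, forces in N, time in s.
With the tool pointing down it reaches from about 0.35 to 0.775 m from the base axis. Payload 5.5 kg.
Tool frame: the origin (TCP) lies at the very end of the fingers, on their centre line; the grasp point (between the pads) lies 19 mm behind it; x points along the fingers, y is the direction in which the jaws open and shut, and the axes are right-handed (so a half turn about x gives the same grasp; the last joint's range is limited). The gripper opens to 85 mm and grips with 20 to 120 N. Pads are 22 mm wide; open, the fingers measure 114 mm over their backs; the gripper's body (76 mm by 85 mm) begins 54 mm behind the grasp point. The pads swing forward as they close: fully open they stand 13 mm farther back than shut.
Start: joints at [-1.411, 0.313, 0.046, 1.304, 0, 1.431], TCP at [0.17, -0.549, 0.231] pointing down, gripper open.
Joint ranges: [-2.76, 2.76], [-0.86, 1.69], [-1.03, 1.26], [-2.2, 2.34], [-1.47, 1.5], [-3.14, 3.14]. Speed limits (rad/s): [2.57, 2.57, 3.14, 3.14, 3.14, 3.14].

## Interface

Orientations are given as a unit quaternion [w, x, y, z].
In Python, from workcell import env gives the robot as it stands.
- The arm moves only by the tool drive_tool, never from a script. Its argument "plan" is a list that holds one entry, the list of rows, each a list of 7 numbers: the shift along the tool's x, y, z in cm, then the turn, a rotation vector about the tool's x, y, z in degrees, then the opening, from 0 (shut) to 1 (fully open). In form: [[[tx, ty, tz, wx, wy, wz, fingers], ...]]. A call has exactly 5 rows; each row shifts and turns the commanded pose from where the row before left it, along the tool's axes as they then stand; what a row does not reach is not made up. A row lasts 1/12 s, in which the tool goes at most 41.7 mm and 7.16 degrees, less where a joint would pass 70% of its speed; a pose out of reach is approached as far as the arm can. A call with a gripper value outside its range is refused whole. The fingers move at their own pace and stop on an object; "squeeze" is the grip in N (left out, the last holds). Time passes only in rows, so rows that do not move let the fingers close, or fill a call up. It gives the time, the measured TCP pose, the force and the opening at its end, in the units of the state.
- env.get_state(): the state, without advancing time (a new reading comes with each control period).
- env.read_camera(name): name is "scene" or "side" or "wrist"; returns the picture (400x640x3 uint8, red, green, blue); there is no depth.
- env.camera_model(name): a dict with "camera_matrix" (3x3 intrinsics, pixels), "k1" (the pictures are not rectified: a ray, as slopes to the right and down, at radius r is drawn at 1 + k1 r^2 times it, then the intrinsics apply), "camera_from_world" (4x4, takes a point from world to camera coordinates); the wrist camera has in their place "T_tool_cam" (4x4, takes a point from camera to tool coordinates, whose origin is the TCP and whose axes are the tool frame's). Camera axes: x right, y down, z forward; pixel columns grow to the right and rows downward; lengths in m; the calibration is good to about 2 mm. A picture is of the moment at which its call begins: read the wrist's pose just before it. camera_model takes no time and is no camera call.
- env.hand_in(): hands the job in, once; it reports no verdict.
The state is a dict: "clock": time; "joint_pos": joint angles; "qvel": joint speeds; "tau": joint torques, N m; "tcp_pos": TCP position; "orientation": TCP orientation; "wrist_force": force on the tool from outside, world axes, zero at the start; "ft_torque": the same for the moment, N m; "finger_gap": finger opening in m.
Only numpy, scipy, OpenCV 4.12 (cv2) and the standard library are available. Lean on these libraries where they do the work, as an engineer would, in place of code of your own. Each camera call takes 0.05 s, during which the arm holds its last target.

## Task

Take the dispatch tag with the snap hook out of the wooden rack and push its hook gently onto the bar of the sprung, sliding ring that hangs in front of the green food crate, until the gate gives way and flicks shut behind the bar. Then, still holding it, tug the tag back gently until the ring has slid right back out and visibly leans away from the crate, with the gate staying shut, and let go, leaving the tag hanging still from the ring. Leave the blank tags, the groceries and the other things on the table where they are.

Things in the scene. Friction and masses are not known exactly. Their poses are not given: they have to be found in the camera images.
- tag: Dispatch tag, 0.16 kg, upright in a rack slot; the only one with a hook. Origin at foot height straight below the gate, mid thickness; z up, x the way the hook is pushed on (from grip towards gate), y across the thickness. Grey plastic plate x -46 to 14, z 0 to 64 mm, 8 thick; on it the steel hook, 10 thick, z 60 to 113; behind the hook the black grip.
- tag_grip (a point): Middle of the tag's black plastic grip, the part to hold: x -94, y 0, z 126 mm in the tag's frame, axes as the tag's. The grip spans x -107 to -81, z 86 to 148 mm and is 14 mm thick in y (an arm 10 thick joins it to the hook): take it from above, fingers closing along y.
- hook_eye (a point): Middle of the hook's closed eye: x -14, z 96 mm in the tag's frame. The eye's edges there: floor top z 72; spine inner face x -28 (back x -38); roof underside z 104 (top z 113); round nose, radius 4.5, x -3.5 to 5.5, underside z 99; gate at x 0.
- hook_mouth (a point): Middle of the hook's mouth, on the gate: x 0, z 91 mm in the tag's frame; the bar's centre should come in here (3 mm higher or lower does). Going in along -x of the tag, the bar's centre frees the gate at x -18 to -22 and meets the spine at x -24. When the tag hangs, the bar lies under the roof at z 100.
- gate (a joint): Angle of the hook's brass gate, rad: 0 shut (upright, against the nose), up to 1.35 swung inwards into the eye about its pivot at x 0, z 76 mm of the tag's frame; 22 mm long, 5 thick. A spring shuts it: the push needed to pass a bar rises to about 6 to 7 N, then drops to almost nothing as the gate flicks shut.
- crate: Green food crate, fixed, 300 x 400 x 200 mm. Origin: centre of its underside; z up; local +x points into the crate, square to the wall with the ring (wall at x -150 mm): the hook is pushed along local +x. A steel rail 24 mm wide reaches out over that wall, z 213 to 221 mm, to x -268 mm, and carries the saddle of the ring.
- ring_bar (a point): Middle of the straight lower bar of the steel ring: 8 mm thick, along the crate's y, at rest 165 mm above the table, at x -250 mm of the crate. The ring is a closed rectangle, 44 mm wide, 32 high inside, hinged at its top 40 mm above the bar, under a dark block (saddle_top) that slides on the rail. Open space below.
- saddle_top (a point): Top middle of the steel saddle on the rail, 226 mm above the table, that carries the ring. A push on the ring of 2 to 3 N slides it towards the crate, against a weak spring, until it meets a collar clamped on the rail: 4 to 28 mm, different each time and not measured. It slides back out to its end stop when let go.
- ring (a joint): Lean of the ring about its hinge in the saddle, rad: 0 straight down, positive when the bar is pushed towards the crate, negative when pulled away from it; range -0.4 to 0.4. A spring centres it: 2 N per mm (80 N per rad) at the bar. Opening the gate leans it by about 0.09 (7 N); over 0.16 rad either way strains it.
- rack: Fixed wooden rack, 84 x 112 x 36 mm, origin at the centre of its underside; three slots along its x, 30 mm apart in y, 10 mm wide, 65 long, 30 deep (slot floor 6 mm above the table).
- blank1: A blank tag without a hook in another slot: grey plate 60 x 8 x 64 mm standing upright, axes like the tag's. Leave it.
- blank2: Another blank tag, the same. Leave it.
- tin: Closed food tin, 74 mm across, 108 high; a bystander, leave it. Origin: centre of its underside.
- tin_low: Low food tin, 84 mm across, 60 high; a bystander, leave it. Origin: centre of its underside.
- jar: Closed jar, 68 mm across, 100 high; a bystander, leave it. Origin: centre of its underside.
- carton: Small carton 60 x 100 x 75 mm; a bystander, leave it. Origin: centre of its underside.
- brush: Hand brush lying on the table; a bystander, leave it. Origin: centre of its underside.
- cup: White plastic cup, 72 mm across, 90 high; a bystander, leave it. Origin: centre of its underside.
Not all that is in view belongs to the job. Leave any turquoise look-alike of the tag alone.

How it is judged:
By the outcome, as a careful person would: the job done as asked, in the order asked, and still so for the second after the job is handed in, with the robot touching nothing.
It also fails if it takes over 56 s, if anything falls off the work surface, if the arm or the gripper's body presses on something with over 40 N, if the wrist force passes 120 N, or if a joint passes its speed limit or range.

## Working session

There is one attempt and no reset: what is moved stays moved. The work goes in short steps, Python scripts to look and compute and a tool call to move; the robot and the scene stay as the last step left them, time stands still between calls to the robot, and variables do not carry over. Pictures are saved under pics/ and viewed, and the job is handed in when it is done.

Besides the shell and the picture viewer there is one more tool, called after ">>>" by a JSON object that holds its "fn" and its "kwargs", one argument or row to a line. drive_tool: Moves the arm, as the interface text tells. Its arguments: {"type":"object","properties":{"plan":{"type":"array","items":{"type":"array","items":{"type":"array","items":{"type":"number"}}}},"squeeze":{"type":"number"}},"required":["plan"]}

```bash
ls; mkdir -p pics
python3 - <<'E'
from workcell import env
import cv2,numpy as np
s=env.get_state(); print({k:np.round(v,3).tolist() for k,v in s.items()})
for n in ["scene","side","wrist"]:
    im=env.read_camera(n); cv2.imwrite(f"pics/{n}0.png",im[:,:,::-1])
    print(n,{k:np.round(v,4).tolist() for k,v in env.camera_model(n).items()})
E
```

```text
pics
{'clock': 0.0, 'joint_pos': [-1.411, 0.314, 0.045, 1.304, -0.0, 1.431], 'qvel': [0.001, -0.0, -0.002, 0.001, -0.002, 0.0], 'tau': [0.0, -48.063, 29.853, 0.019, -0.0, 0.0], 'tcp_pos': [0.17, -0.549, 0.23], 'orientation': [-0.105, -0.699, -0.106, 0.699], 'wrist_force': [-0.267, -0.567, -0.146], 'ft_torque': [0.018, -0.056, -0.022], 'finger_gap': 0.086}
scene {'camera_matrix': [[433.1811, 0.0, 311.6627], [0.0, 433.1811, 197.3219], [0.0, 0.0, 1.0]], 'k1': -0.0203, 'camera_from_world': [[0.5283, 0.849, -0.0087, -0.3267], [0.6879, -0.434, -0.5818, -0.3153], [-0.4977, 0.3014, -0.8133, 1.6426], [0.0, 0.0, 0.0, 1.0]]}
side {'camera_matrix': [[366.2915, 0.0, 318.9537], [0.0, 366.2915, 203.2606], [0.0, 0.0, 1.0]], 'k1': -0.0497, 'camera_from_world': [[-0.9184, -0.3956, 0.0081, 0.5174], [-0.3044, 0.6934, -0.6531, 0.2924], [0.2528, -0.6022, -0.7573, 1.1134], [0.0, 0.0, 0.0, 1.0]]}
wrist {'camera_matrix': [[287.7035, 0.0, 317.0192], [0.0, 287.7035, 199.7954], [0.0, 0.0, 1.0]], 'k1': -0.0521, 'T_tool_cam': [[-0.0, -0.307, 0.9517, -0.1428], [1.0, -0.0002, -0.0, -0.0009], [0.0002, 0.9517, 0.307, -0.079], [0.0, 0.0, 0.0, 1.0]]}
```

View pics/scene0.png

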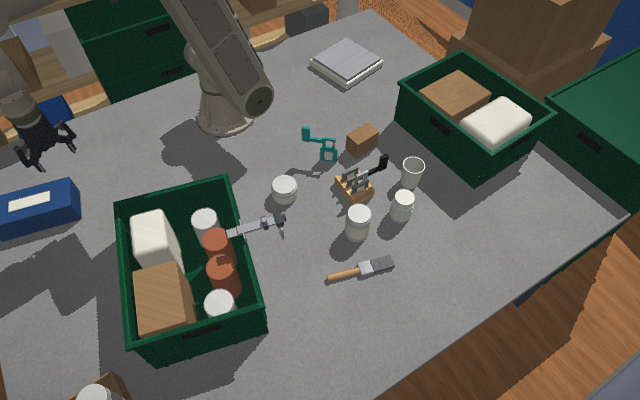

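View pics/side0.png

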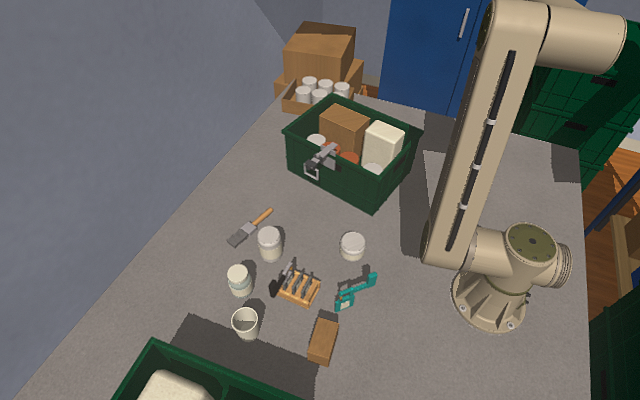

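View pics/wrist0.png

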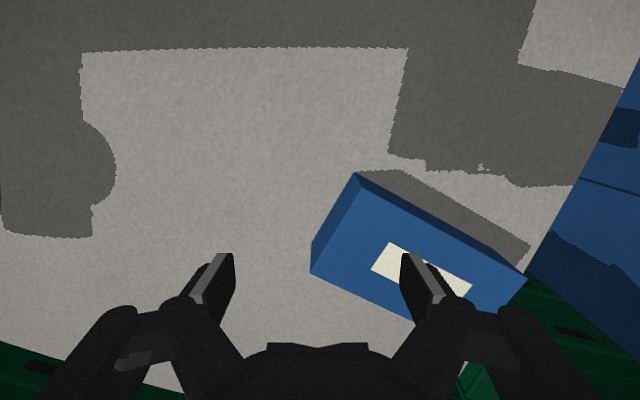

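```bash
cat > h.py <<'E'
import numpy as np,cv2
from workcell import env
from scipy.spatial.transform import Rotation as R
from scipy.optimize import least_squares
def cam(n,state=None):
    m=env.camera_model(n)
    K=np.array(m["camera_matrix"]);k1=m["k1"]
    if n=="wrist":
        q=state["orientation"]; T=np.eye(4);T[:3,:3]=R.from_quat([q[1],q[2],q[3],q[0]]).as_matrix();T[:3,3]=state["tcp_pos"]
        C=np.linalg.inv(T@np.array(m["T_tool_cam"]))
    else: C=np.array(m["camera_from_world"])
    return K,k1,C
def proj(c,P):
    K,k1,C=c;P=np.atleast_2d(P)
    p=P@C[:3,:3].T+C[:3,3];s=p[:,:2]/p[:,2:];r2=(s**2).sum(1,keepdims=True)
    s=s*(1+k1*r2);return s@K[:2,:2].T+K[:2,2]
def ray(c,uv):
    K,k1,C=c
    d=cv2.undistortPoints(np.array([[uv]],float),K,np.array([k1,0,0,0,0.]))[0,0]
    r=C[:3,:3].T@np.array([d[0],d[1],1]);return -C[:3,:3].T@C[:3,3],r/np.linalg.norm(r)
def onz(c,uv,z):
    o,d=ray(c,uv);return o+d*(z-o[2])/d[2]
def tri(obs):
    A=np.zeros((3,3));b=np.zeros(3)
    for c,uv in obs:
        o,d=ray(c,uv);M=np.eye(3)-np.outer(d,d);A+=M;b+=M@o
    return np.linalg.solve(A,b)
def crop(f,x0,y0,x1,y1,s,out):
    im=cv2.imread(f)[y0:y1,x0:x1];cv2.imwrite(out,cv2.resize(im,None,fx=s,fy=s,interpolation=cv2.INTER_CUBIC))
E
python3 - <<'E'
from h import *
crop("pics/scene0.png",270,110,430,230,5,"pics/s_rack.png")
crop("pics/side0.png",225,225,385,345,5,"pics/d_rack.png")
crop("pics/scene0.png",200,180,300,255,8,"pics/s_ring.png")
crop("pics/side0.png",275,120,375,195,8,"pics/d_ring.png")
E
```

```text
(no output)
```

View pics/s_rack.png

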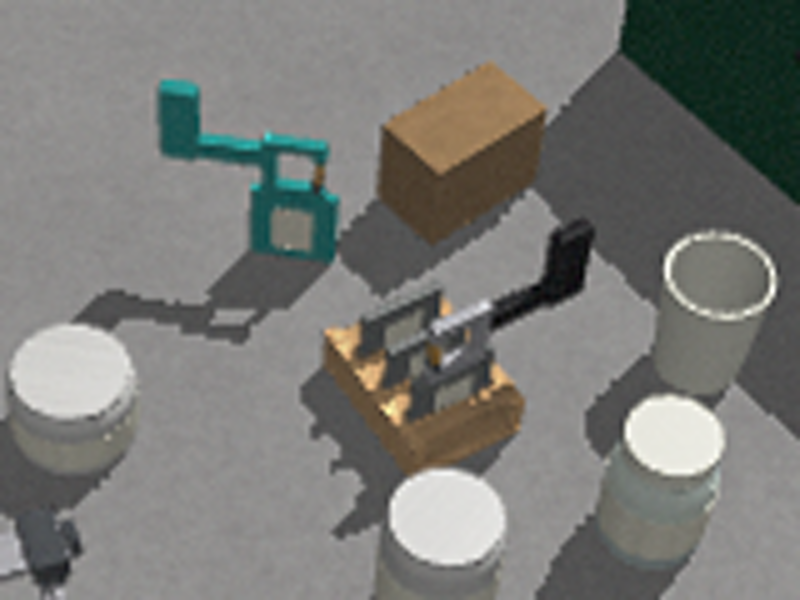

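View pics/d_rack.png

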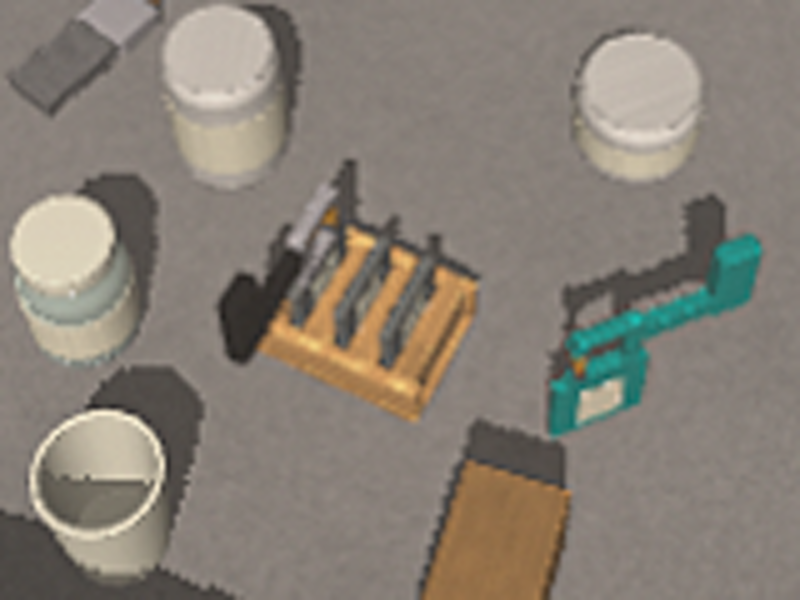

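View pics/s_ring.png

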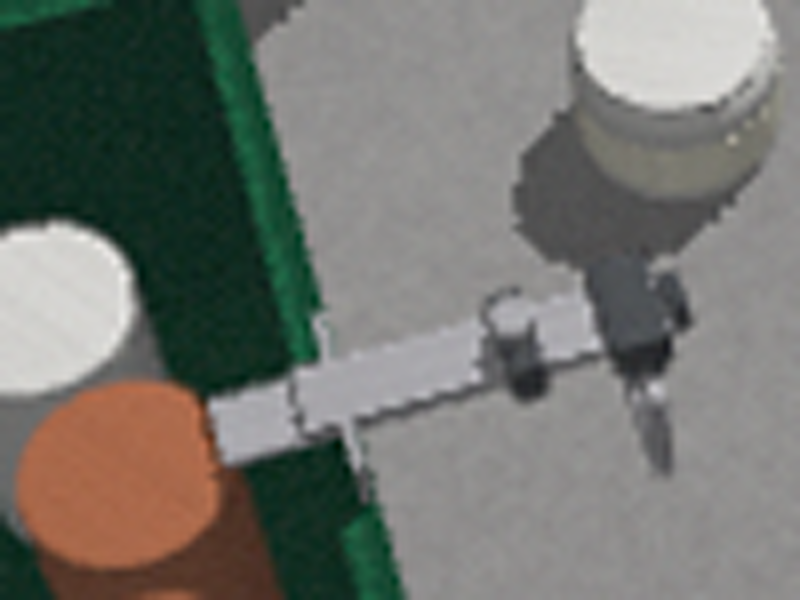

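View pics/d_ring.png

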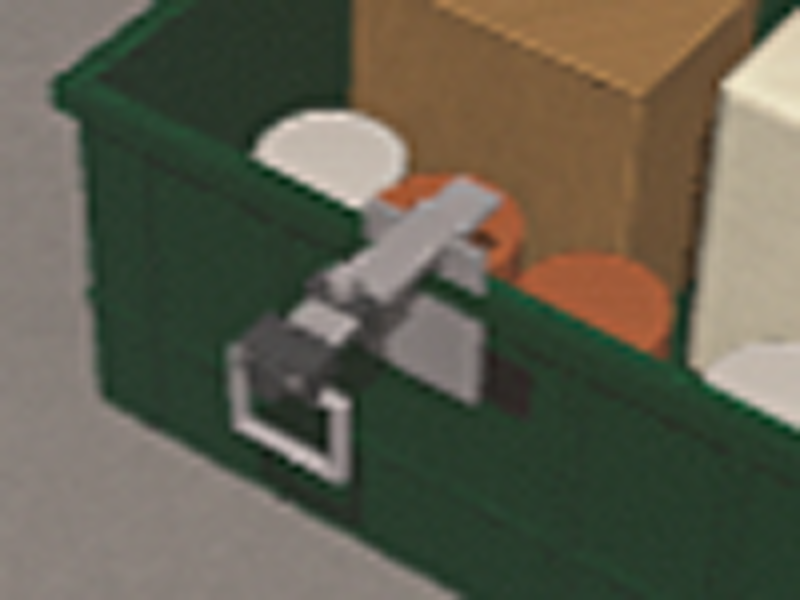

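Run:
```python
from h import *
s=cam("scene");d=cam("side")
def both(n,a,b):
    p=tri([(s,a),(d,b)]);print(n,p.round(4),(proj(s,p)-a).round(1),(proj(d,p)-b).round(1))
def c(x0,y0,k,x,y): return np.array([x0+(x+.5)/k-.5,y0+(y+.5)/k-.5])
S=lambda x,y:c(270,110,5,x,y);D=lambda x,y:c(225,225,5,x,y)
SR=lambda x,y:c(200,180,8,x,y);DR=lambda x,y:c(275,120,8,x,y)
both("griptop",S(580,228),D(241,292))
both("gripmid",S(570,262),D(246,320))
both("hook top front",S(440,330),D(330,195))
both("saddletop",SR(622,298),DR(293,350))
both("ringcornerNear?",SR(662,470),DR(343,475))
print("z226",onz(s,SR(622,298),.226),onz(d,DR(293,350),.226))
for uv in [(230,176),(267,332),(127,363),(115,202)]: print("crate",onz(s,uv,.2))
for uv in [(284,131),(375,212),(423,132),(336,94)]: print("crateside",onz(d,uv,.2))
```

```text
griptop [0.5801 0.2852 0.1531] [[-1.4 -0.3]] [[-1.5  0.5]]
gripmid [0.5797 0.2842 0.1209] [[-1.  -0.2]] [[-1.1  0.3]]
hook top front [0.5752 0.1899 0.1121] [[-1.  -0.3]] [[-1.   0.3]]
saddletop [ 0.6433 -0.1171  0.2205] [[-0.1 -0. ]] [[-0.1  0. ]]
ringcornerNear? [ 0.6422 -0.1262  0.1319] [[-5.9 -2.6]] [[-4.7  1.9]]
z226 [ 0.64686086 -0.11826666  0.226     ] [ 0.64064248 -0.11202327  0.226     ]
crate [ 0.44134098 -0.15729623  0.2       ]
crate [ 0.88399706 -0.27955592  0.2       ]
crate [ 0.78472107 -0.5659685   0.2       ]
crate [ 0.35571147 -0.45976526  0.2       ]
crateside [ 0.81169606 -0.25338239  0.2       ]
crateside [ 0.39545893 -0.02270523  0.2       ]
crateside [ 0.34878637 -0.45376734  0.2       ]
crateside [ 0.72797171 -0.55289467  0.2       ]
```

Run:
```python
from h import *
crop("pics/scene0.png",105,165,285,365,4,"pics/s_cr.png")
crop("pics/side0.png",270,85,430,215,5,"pics/d_cr.png")
```

```text
(no output)
```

View pics/s_cr.png

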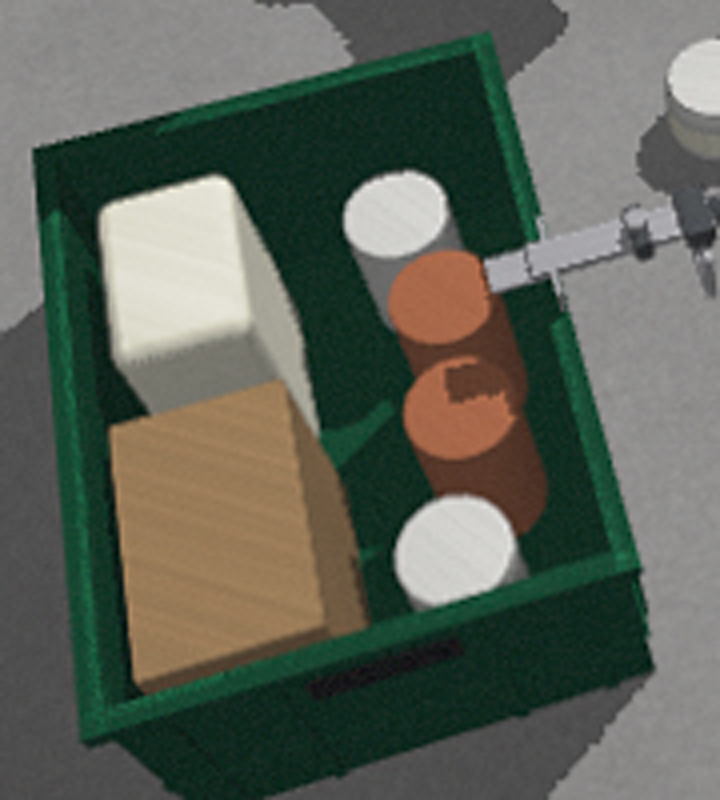

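View pics/d_cr.png

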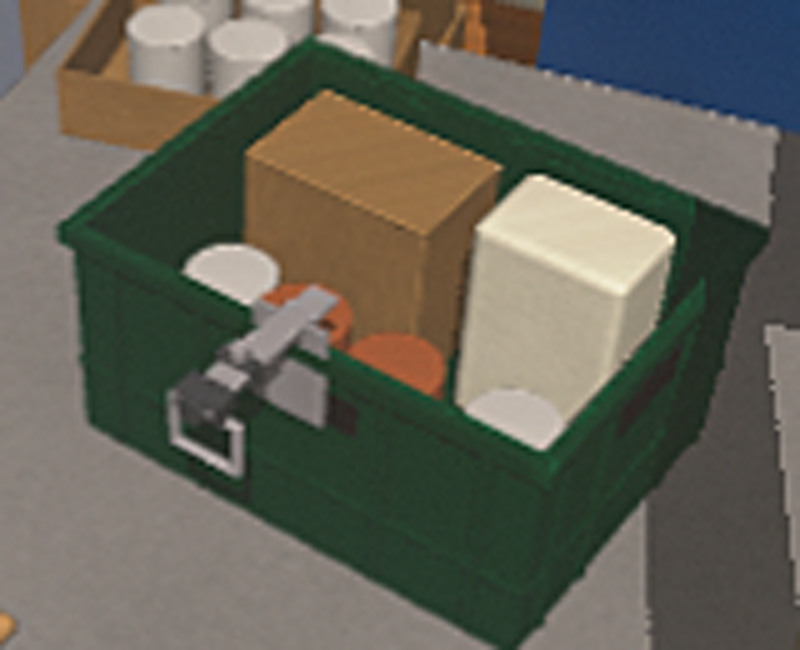

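Run:
```python
from h import *
s=cam("scene");d=cam("side")
def c(x0,y0,k,x,y): return np.array([x0+(x+.5)/k-.5,y0+(y+.5)/k-.5])
S=lambda x,y:c(105,165,4,x,y);D=lambda x,y:c(270,85,5,x,y)
# local corners order: A=(-150,a) ...
sc=[S(490,35),S(640,568),S(85,742),S(35,150)]
dc=[D(768,235),D(62,230),D(313,42)]; 
sv=[onz(s,u,.2)[:2] for u in sc]; print(np.round(sv,4))
dv=[onz(d,u,.2)[:2] for u in [D(550,478),D(62,230),D(313,42),D(768,235)]]; print(np.round(dv,4))
# correspondences: scene 0 ~ side D(550,478); scene1~D(62,230); 2~D(313,42); 3~D(768,235)
L=np.array([[-1,1],[-1,-1],[1,-1],[1,1]],float)
def f(p):
    x,y,th,m=p;r=[]
    W=L*np.array([.15+m,.2+m]); Rm=np.array([[np.cos(th),-np.sin(th)],[np.sin(th),np.cos(th)]])
    W=W@Rm.T+[x,y];W=np.c_[W,np.full(4,.2)]
    return np.r_[(proj(s,W)-sc).ravel(),(proj(d,W)-[D(550,478),D(62,230),D(313,42),D(768,235)]).ravel()]
best=None
for th in np.arange(-3,3.2,.5):
    o=least_squares(f,[.6,-.33,th,0.005])
    if best is None or o.cost<best.cost: best=o
x,y,th,m=best.x;print("crate",best.x.round(4),np.degrees(th),best.fun.round(1))
u=np.array([np.cos(th),np.sin(th)]);print("ring at",np.array([x,y])-.25*u, "u",u)
```

```text
[[ 0.4284 -0.1601]
 [ 0.8295 -0.2561]
 [ 0.7569 -0.5593]
 [ 0.3537 -0.4637]]
[[ 0.4217 -0.1538]
 [ 0.8194 -0.2525]
 [ 0.7448 -0.5534]
 [ 0.3486 -0.4564]]
crate [ 0.603  -0.3667  1.3483 -0.1632] 77.2515937506421 [-42.5  67.7 -74.9 -40.7  53.  -80.9  60.8  42.  -23.9 -46.9  56.8  -4.8
  10.6  29.3 -63.6  -1.9]
ring at [ 0.54782105 -0.61056595] u [0.2206703  0.97534846]
```

Run:
```python
from h import *
s=cam("scene");d=cam("side")
def c(x0,y0,k,x,y): return np.array([x0+(x+.5)/k-.5,y0+(y+.5)/k-.5])
S=lambda x,y:c(105,165,4,x,y);D=lambda x,y:c(270,85,5,x,y)
sc=np.array([S(490,35),S(640,568),S(85,742),S(35,150)]);dc=np.array([D(550,478),D(62,230),D(313,42),D(768,235)])
L=np.array([[-1,-1],[-1,1],[1,1],[1,-1]],float)
def f(p):
    x,y,th,m=p
    W=L*np.array([.15+m,.2+m]); Rm=np.array([[np.cos(th),-np.sin(th)],[np.sin(th),np.cos(th)]])
    W=W@Rm.T+[x,y];W=np.c_[W,np.full(4,.2)]
    return np.r_[(proj(s,W)-sc).ravel(),(proj(d,W)-dc).ravel()]
o=least_squares(f,[.6,-.33,-1.8,0.005])
x,y,th,m=o.x;print("crate",o.x.round(4),np.degrees(th),o.fun.round(1))
u=np.array([np.cos(th),np.sin(th)]);r=np.array([x,y])-.25*u;print("ring at",r, "u",u)
print(proj(s,[*r,.226]),proj(d,[*r,.226]),proj(d,[*r,.165]),proj(s,[*r,.165]))
# tag: fit model grip top z .148+.006, dir
S=lambda x,y:c(270,110,5,x,y);D=lambda x,y:c(225,225,5,x,y)
for z,a,b in [(.154,S(580,228),D(241,285)),(.119,S(440,330),D(330,195)),(.119,S(492,303),D(302,243))]:
    print(onz(s,a,z),onz(d,b,z))
```

```text
crate [ 0.5894 -0.3592 -1.8076  0.0067] -103.56647358889882 [ 0.  -1.  -0.2 -1.  -0.8 -1.2  0.  -0.6 -0.7 -1.3 -1.5 -1.  -1.4 -1.3
 -0.5 -1.3]
ring at [ 0.64807767 -0.11616659] u [-0.23457333 -0.97209843]
[[278.26712951 216.78286688]] [[309.60162041 161.86448375]] [[309.80465664 175.35024882]] [[279.90784987 229.29685461]]
[0.58398769 0.28724675 0.154     ] [0.57868672 0.27901874 0.154     ]
[0.58184157 0.18802553 0.119     ] [0.57080298 0.19134561 0.119     ]
[0.58162702 0.22715095 0.119     ] [0.57142587 0.22592881 0.119     ]
```

Run:
```python
from h import *
st=env.get_state();q=st["orientation"];M=R.from_quat([q[1],q[2],q[3],q[0]]).as_matrix();print(M.round(3))
s=cam("scene");d=cam("side")
for n,a,b,z in [("tin",(358,213),(269,233),.108),("low",(284,184),(353,240),.06),("jar",(404,196),(238,272),.1),("cup",(413,164),(245,316),.09)]:
    print(n,onz(s,a,z).round(3),onz(d,b,z).round(3))
```

```text
[[-0.     0.295 -0.955]
 [ 0.001 -0.955 -0.295]
 [-1.    -0.001 -0.   ]]
tin [0.688 0.115 0.108] [0.684 0.114 0.108]
low [0.449 0.003 0.06 ] [0.444 0.001 0.06 ]
jar [0.707 0.27  0.1  ] [0.704 0.268 0.1  ]
cup [0.62  0.379 0.09 ] [0.62  0.372 0.09 ]
```

>>> {"fn": "drive_tool", "kwargs": {
  "plan": [
    [[-1.4,-2.7,-2.55,0,0,0,1],[-1.4,-2.7,-2.55,0,0,0,1],[-1.4,-2.7,-2.55,0,0,0,1],[-1.4,-2.7,-2.55,0,0,0,1],[-1.4,-2.7,-2.55,0,0,0,1]]
  ]
}}

```text
clock: 0.57
tcp_pos: [0.252, -0.381, 0.3015]
orientation: [-0.105, -0.699, -0.106, 0.699]
wrist_force: [0.4, -0.6, 0.8]
finger_gap: 0.0854
```

>>> {"fn": "drive_tool", "kwargs": {
  "plan": [
    [[0,-2.7,-2.55,0,0,0,1],[0,-2.7,-2.55,0,0,0,1],[0,-2.7,-2.55,0,0,0,1],[0,-2.7,-2.55,0,0,0,1],[0,-2.7,-2.55,0,0,0,1]]
  ]
}}

```text
clock: 0.98
tcp_pos: [0.3339, -0.2144, 0.3013]
orientation: [0.105, 0.699, 0.105, -0.699]
wrist_force: [1.7, -0.0, -0.5]
finger_gap: 0.0853
```

>>> {"fn": "drive_tool", "kwargs": {
  "plan": [
    [[0,-2.7,-2.55,0,0,0,1],[0,-2.7,-2.55,0,0,0,1],[0,-2.7,-2.55,0,0,0,1],[0,-2.7,-2.55,0,0,0,1],[0,-2.7,-2.55,0,0,0,1]]
  ]
}}

```text
clock: 1.4
tcp_pos: [0.4159, -0.0476, 0.3013]
orientation: [0.106, 0.699, 0.106, -0.699]
wrist_force: [1.0, -1.3, 0.1]
finger_gap: 0.0854
```

>>> {"fn": "drive_tool", "kwargs": {
  "plan": [
    [[0,-2.7,-2.55,0,0,0,1],[0,-2.7,-2.55,0,0,0,1],[0,-2.7,-2.55,0,0,0,1],[0,-2.7,-2.55,0,0,0,1],[0,-2.7,-2.55,0,0,0,1]]
  ]
}}

```text
clock: 1.82
tcp_pos: [0.4978, 0.1191, 0.3011]
orientation: [-0.106, -0.699, -0.106, 0.699]
wrist_force: [0.1, -0.6, 0.2]
finger_gap: 0.0852
```

>>> {"fn": "drive_tool", "kwargs": {
  "plan": [
    [[0,-2.7,-2.55,0,0,0,1],[0,-2.7,-2.55,0,0,0,1],[0,-2.7,-2.55,0,0,0,1],[0,-2.7,-2.55,0,0,0,1],[0,-2.7,-2.55,0,0,0,1]]
  ]
}}

```text
clock: 2.23
tcp_pos: [0.5819, 0.2786, 0.3008]
orientation: [-0.11, -0.697, -0.115, 0.699]
wrist_force: [2.7, 0.5, 0.3]
finger_gap: 0.0852
```

>>> {"fn": "drive_tool", "kwargs": {
  "plan": [
    [[0,0,0,-7,0,0,1],[0,0,0,-7,0,0,1],[0,0,0,-7,0,0,1],[0,0,0,-7,0,0,1],[0,0,0,-7,0,0,1]]
  ]
}}

```text
clock: 2.65
tcp_pos: [0.5821, 0.2757, 0.3005]
orientation: [-0.315, -0.631, -0.32, 0.632]
wrist_force: [-0.8, 0.4, 0.8]
finger_gap: 0.0855
```

>>> {"fn": "drive_tool", "kwargs": {
  "plan": [
    [[0,0,0,-7,0,0,1],[0,0,0,-7,0,0,1],[0,0,0,-7,0,0,1],[0,0,0,-7,0,0,1],[0,0,0,-7,0,0,1]]
  ]
}}

```text
clock: 3.07
tcp_pos: [0.582, 0.2755, 0.3007]
orientation: [0.491, 0.508, 0.495, -0.506]
wrist_force: [0.3, 0.8, 0.5]
finger_gap: 0.0851
```

```bash
cat > snap.py <<'E'
from h import *
import sys,pickle
def snap(tag,names):
    for n in names:
        st=env.get_state();im=env.read_camera(n);cv2.imwrite(f"pics/{n}_{tag}.png",im[:,:,::-1]);pickle.dump(st,open(f"pics/{n}_{tag}.pkl","wb"))
def load(n,tag): return cam(n,pickle.load(open(f"pics/{n}_{tag}.pkl","rb")))
if __name__=="__main__":
    snap(sys.argv[1],sys.argv[2:]); st=env.get_state(); q=st["orientation"]
    print(st["clock"],st["tcp_pos"].round(4) if hasattr(st["tcp_pos"],"round") else st["tcp_pos"],"joints",np.round(st["joint_pos"],2),"F",np.round(st["wrist_force"],2)); print(R.from_quat([q[1],q[2],q[3],q[0]]).as_matrix().round(3).tolist())
E
python3 snap.py 1 wrist
```

```text
3.1167 [0.582  0.2755 0.3007] joints [0.31 0.46 0.42 1.54 0.01 1.91] F [-0.77  0.36 -0.11]
[[-0.003, 1.0, -0.022], [0.006, -0.022, -1.0], [-1.0, -0.003, -0.006]]
```

View pics/wrist_1.png

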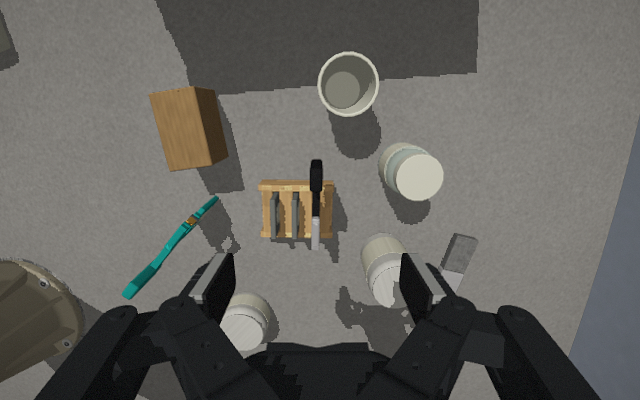

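Run:
```python
from h import *
crop("pics/wrist_1.png",250,145,350,265,6,"pics/w1c.png")
```

```text
(no output)
```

View pics/w1c.png

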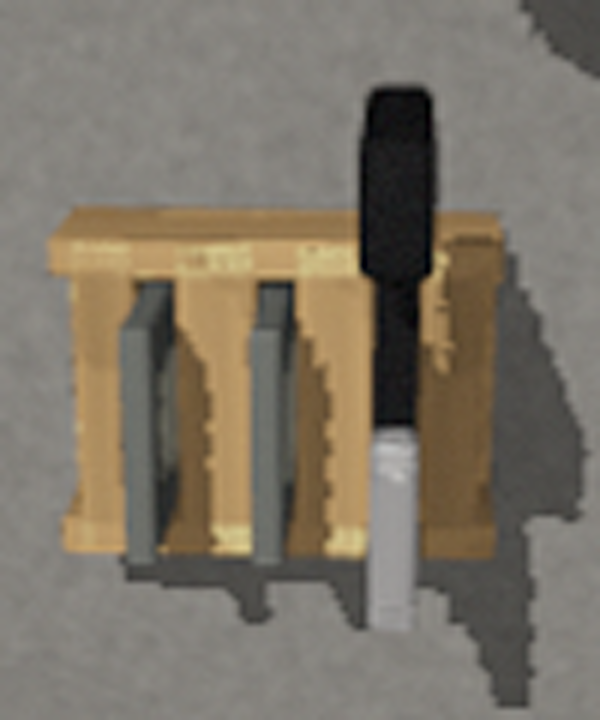

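Run:
```python
from snap import *
w=load("wrist","1")
c=lambda x,y:np.array([250+(x+.5)/6-.5,145+(y+.5)/6-.5])
for n,p,z in [("g_back",(399,140),.154),("g_front",(397,275),.154),("h_start",(394,432),.119),("h_end",(391,630),.119)]:
    print(n,onz(w,c(*p),z).round(4))
```

```text
g_back [0.5813 0.2968 0.154 ]
g_front [0.5802 0.2729 0.154 ]
h_start [0.5781 0.2304 0.119 ]
h_end [0.5762 0.1861 0.119 ]
```

>>> {"fn": "drive_tool", "kwargs": {
  "plan": [
    [[2.5,-0.16,-0.95,1.3,0,0,0.6],[2.5,0,0,0,0,0,0.6],[2.5,0,0,0,0,0,0.6],[2.5,0,0,0,0,0,0.6],[2.0,0,0,0,0,0,0.6]]
  ]
}}

```text
clock: 3.53
tcp_pos: [0.5797, 0.2857, 0.1789]
orientation: [0.482, 0.515, 0.488, -0.514]
wrist_force: [0.5, 0.9, -0.1]
finger_gap: 0.0513
```

```bash
python3 snap.py 2 wrist
```

```text
3.5833 [0.5779 0.285  0.1747] joints [0.33 0.48 0.15 1.25 0.01 1.96] F [-0.91 -0.03 -3.55]
[[-0.01, 0.998, -0.059], [0.004, -0.059, -0.998], [-1.0, -0.01, -0.003]]
```

View pics/wrist_2.png

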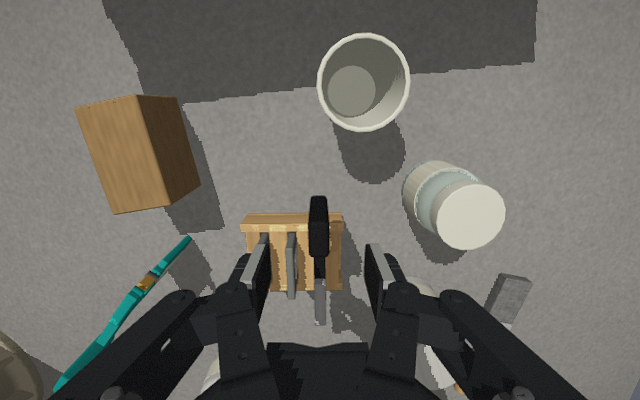

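Run:
```python
from snap import *
crop("pics/wrist_2.png",280,190,360,330,5,"pics/w2c.png")
st=env.get_state();q=st["orientation"];print(st["tcp_pos"],R.from_quat([q[1],q[2],q[3],q[0]]).as_matrix().round(3).tolist(),np.abs(st["qvel"]).max())
```

```text
[0.57792429 0.28501606 0.17470018] [[-0.01, 0.998, -0.059], [0.004, -0.059, -0.998], [-1.0, -0.01, -0.003]] 0.10430416246230179
```

View pics/w2c.png

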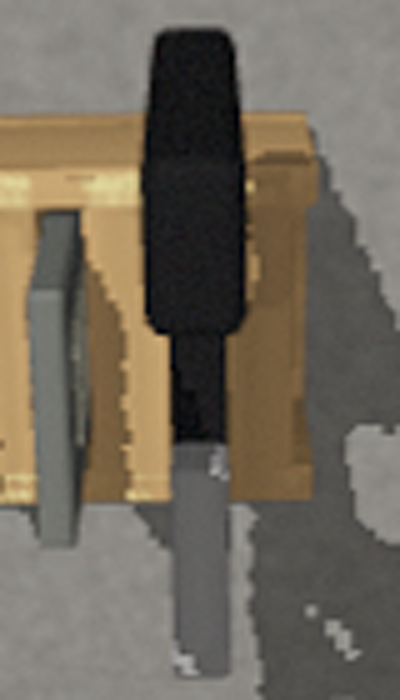

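Run:
```python
from snap import *
w=load("wrist","2")
c=lambda x,y:np.array([280+(x+.5)/5-.5,190+(y+.5)/5-.5])
for n,p,z in [("g_back",(193,160),.154),("g_front",(195,335),.154),("h_start",(200,442),.119),("h_end",(202,675),.119)]:
    print(n,onz(w,c(*p),z).round(4))
```

```text
g_back [0.581  0.2968 0.154 ]
g_front [0.5799 0.2722 0.154 ]
h_start [0.5785 0.2334 0.119 ]
h_end [0.5762 0.1865 0.119 ]
```

>>> {"fn": "drive_tool", "kwargs": {
  "plan": [
    [[1.5,0,0,0,0,0,0.6],[1.5,0,0,0,0,0,0.6],[1.0,0,0,0,0,0,0.6],[0,0,0,0,0,0,0.6],[0,0,0,0,0,0,0.6]]
  ]
}}

```text
clock: 4.0
tcp_pos: [0.5803, 0.286, 0.1413]
orientation: [0.483, 0.515, 0.488, -0.513]
wrist_force: [-0.8, 1.2, 0.0]
finger_gap: 0.0515
```

```bash
python3 snap.py 3 wrist
```

```text
4.05 [0.5809 0.2862 0.1421] joints [0.33 0.49 0.09 1.17 0.01 1.96] F [-0.75  1.1  -0.42]
[[-0.002, 0.998, -0.057], [0.007, -0.057, -0.998], [-1.0, -0.002, -0.006]]
```

View pics/wrist_3.png

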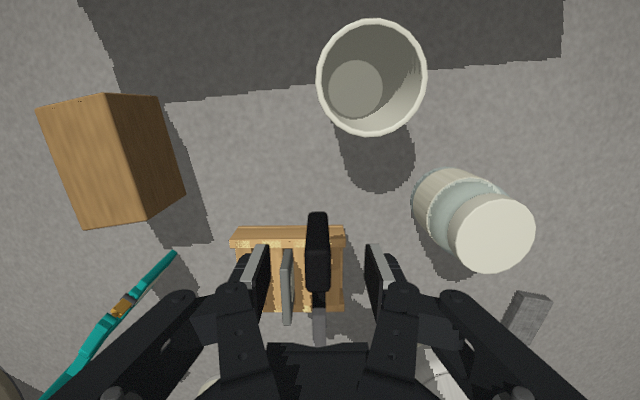

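>>> {"fn": "drive_tool", "kwargs": {
  "plan": [
    [[1.5,-0.05,0.12,-0.7,0,0,0.6],[1.4,0,0,0,0,0,0.6],[0,0,0,0,0,0,0.6],[0,0,0,0,0,0,0.0],[0,0,0,0,0,0,0.0]]
  ],
  "squeeze": 60
}}

```text
clock: 4.47
tcp_pos: [0.5807, 0.2854, 0.1138]
orientation: [0.487, 0.513, 0.491, -0.509]
wrist_force: [0.3, 0.9, 0.2]
finger_gap: 0.028
```

>>> {"fn": "drive_tool", "kwargs": {
  "plan": [
    [[0,0,0,0,0,0,0],[0,0,0,0,0,0,0],[0,0,0,0,0,0,0],[0,0,0,0,0,0,0],[0,0,0,0,0,0,0]]
  ]
}}

```text
clock: 4.88
tcp_pos: [0.5808, 0.2857, 0.1138]
orientation: [0.487, 0.513, 0.491, -0.509]
wrist_force: [-0.2, 1.4, 5.7]
finger_gap: 0.0133
```

```bash
python3 snap.py 4 wrist
```

```text
4.9333 [0.5808 0.2857 0.1138] joints [0.33 0.5  0.04 1.11 0.01 1.94] F [-0.38  1.24  4.92]
[[0.0, 0.999, -0.044], [0.008, -0.044, -0.999], [-1.0, -0.0, -0.008]]
```

View pics/wrist_4.png

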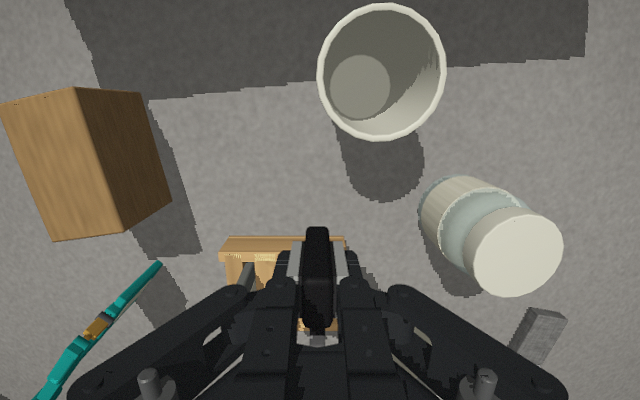

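>>> {"fn": "drive_tool", "kwargs": {
  "plan": [
    [[-0.8,0,0,0,0,0,0],[-0.8,0,0,0,0,0,0],[-0.8,0,0,0,0,0,0],[-0.8,0,0,0,0,0,0],[-0.8,0,0,0,0,0,0]]
  ],
  "squeeze": 80
}}

```text
clock: 5.35
tcp_pos: [0.5799, 0.2848, 0.1532]
orientation: [0.487, 0.512, 0.491, -0.51]
wrist_force: [0.6, 0.6, -1.1]
finger_gap: 0.0129
```

>>> {"fn": "drive_tool", "kwargs": {
  "plan": [
    [[-1.6,0,0,0,0,0,0],[-1.6,0,0,0,0,0,0],[-1.6,0,0,0,0,0,0],[-1.6,0,0,0,0,0,0],[-1.6,0,0,0,0,0,0]]
  ]
}}

```text
clock: 5.77
tcp_pos: [0.5799, 0.2843, 0.2337]
orientation: [0.487, 0.512, 0.491, -0.51]
wrist_force: [-0.2, 0.1, -1.4]
finger_gap: 0.0133
```

```bash
python3 snap.py 5 wrist side scene; python3 -c "
from h import *
crop('pics/side_5.png',225,200,385,320,5,'pics/d5.png')
crop('pics/scene_5.png',270,90,430,210,5,'pics/s5.png')"
```

```text
5.9167 [0.581  0.2846 0.234 ] joints [0.33 0.45 0.26 1.37 0.01 1.94] F [ 0.05 -0.03 -1.48]
[[0.001, 0.999, -0.044], [0.007, -0.044, -0.999], [-1.0, 0.001, -0.007]]
```

View pics/d5.png

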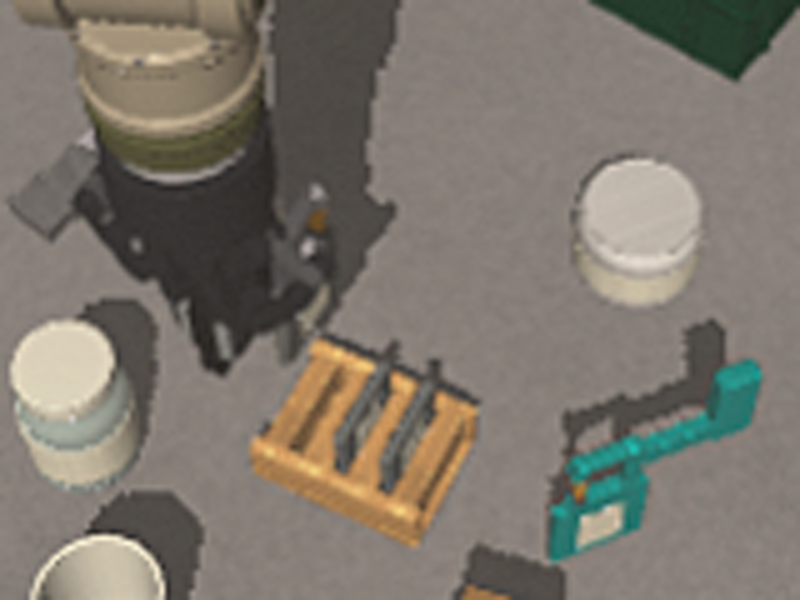

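View pics/s5.png

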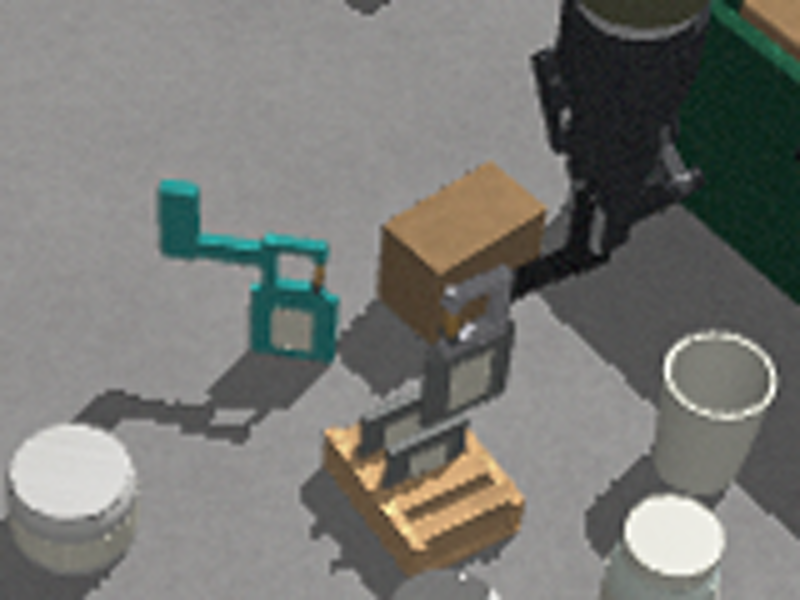

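>>> {"fn": "drive_tool", "kwargs": {
  "plan": [
    [[0,1.43,3.06,0,0,0,0],[0,1.43,3.06,0,0,0,0],[0,1.43,3.06,0,0,0,0],[0,1.43,3.06,0,0,0,0],[0,1.43,3.06,0,0,0,0]]
  ]
}}

```text
clock: 6.33
tcp_pos: [0.6445, 0.127, 0.2296]
orientation: [0.486, 0.511, 0.492, -0.51]
wrist_force: [0.3, -0.6, -1.2]
finger_gap: 0.013
```

>>> {"fn": "drive_tool", "kwargs": {
  "plan": [
    [[0,1.43,3.06,0,0,0,0],[0,1.43,3.06,0,0,0,0],[0,1.43,3.06,0,0,0,0],[0,0,0,5.5,0,0,0],[0,0,0,5.5,0,0,0]]
  ]
}}

```text
clock: 6.75
tcp_pos: [0.6836, 0.032, 0.228]
orientation: [-0.432, -0.557, -0.438, 0.557]
wrist_force: [-0.6, 0.8, -1.9]
finger_gap: 0.013
```

>>> {"fn": "drive_tool", "kwargs": {
  "plan": [
    [[1,0,0,0,0,0,0],[1.5,0,0,0,0,0,0],[1.5,0,0,0,0,0,0],[1,0,0,0,0,0,0],[0,0,0,0,0,0,0]]
  ]
}}

```text
clock: 7.17
tcp_pos: [0.6813, 0.0357, 0.1762]
orientation: [-0.434, -0.554, -0.442, 0.556]
wrist_force: [-0.9, 0.5, -3.3]
finger_gap: 0.0132
```

```bash
python3 snap.py 6 side scene wrist; python3 -c "
from h import *
crop('pics/side_6.png',275,100,375,220,5,'pics/d6.png')
crop('pics/scene_6.png',220,140,360,260,5,'pics/s6.png')"
```

```text
7.3167 [0.6835 0.0354 0.1806] joints [-0.07  0.55  0.28  1.31  0.01  1.74] F [-0.38  0.38 -0.73]
[[-0.002, 0.973, -0.233], [0.006, -0.233, -0.973], [-1.0, -0.004, -0.006]]
```

View pics/d6.png

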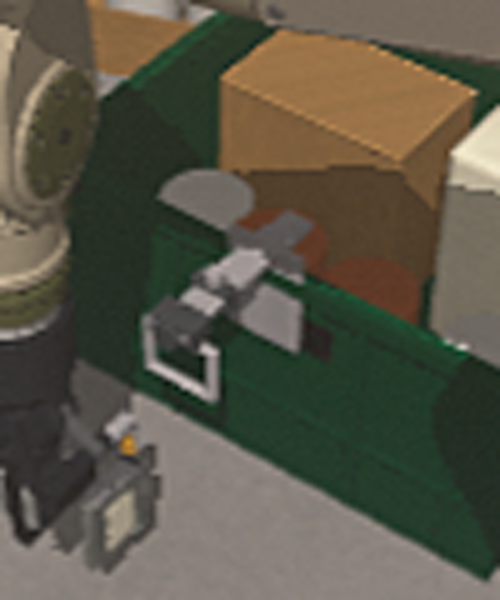

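View pics/s6.png

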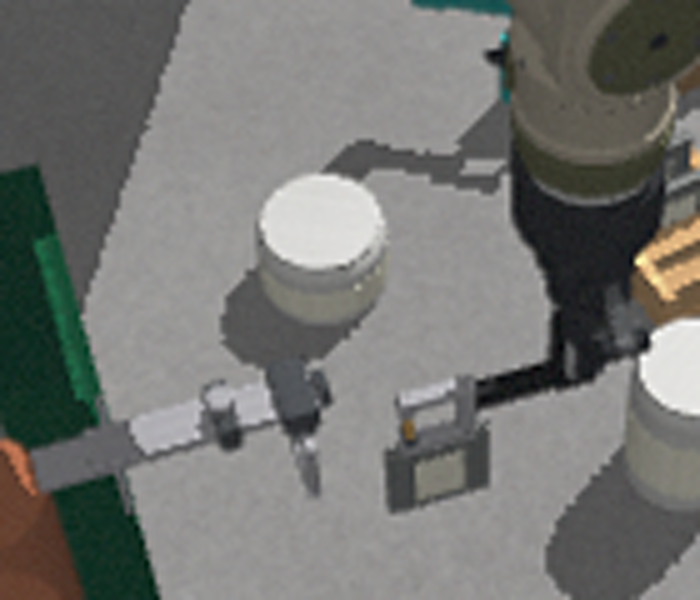

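View pics/wrist_6.png

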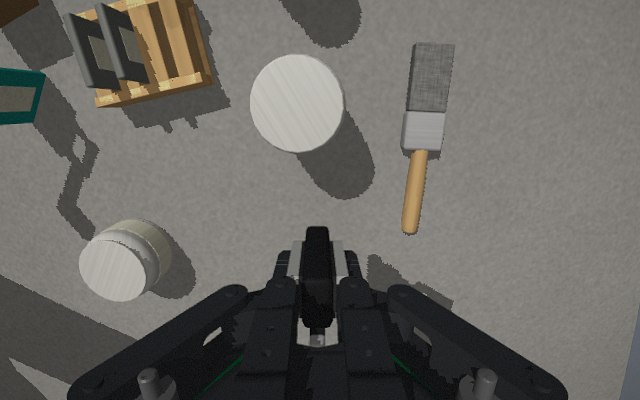

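```bash
cat > ov.py <<'E'
from snap import *
import sys
# tag pose from TCP state; TCP in tag frame (-95,0,107.8)
TT=np.array([-.095,0,.1078])
def tagT(st):
    q=st["orientation"];M=R.from_quat([q[1],q[2],q[3],q[0]]).as_matrix()
    z=M[:,2];X=np.array([z[0],z[1],0]);X/=np.linalg.norm(X);Z=np.array([0,0,1.]);Y=np.cross(Z,X)
    Rm=np.c_[X,Y,Z];return Rm,np.array(st["tcp_pos"])-Rm@TT
th=-1.8076;u=np.array([np.cos(th),np.sin(th),0]);v=np.array([-u[1],u[0],0])
C0=np.array([.5894,-.3592,0])
def crate(p): return C0+p[0]*u+p[1]*v+np.array([0,0,p[2]])
def seg(im,c,a,b,x0,y0,k,col):
    p=proj(c,np.array([a,b]));p=(p-[x0,y0]+.5)*k-.5
    cv2.line(im,tuple(np.round(p[0]).astype(int)),tuple(np.round(p[1]).astype(int)),col,1)
def overlay(n,tag,x0,y0,x1,y1,k,out,dt=np.zeros(3)):
    st=pickle.load(open(f"pics/{n}_{tag}.pkl","rb"));c=cam(n,st)
    im=cv2.resize(cv2.imread(f"pics/{n}_{tag}.png")[y0:y1,x0:x1],None,fx=k,fy=k,interpolation=cv2.INTER_CUBIC)
    Rm,t=tagT(st);T=lambda x,z,y=0:Rm@np.array([x,y,z])+t
    S=lambda a,b,col:seg(im,c,a,b,x0,y0,k,col)
    pl=[(-.046,0),(.014,0),(.014,.064),(-.046,.064)]
    for i in range(4): S(T(*pl[i]),T(*pl[(i+1)%4]),(0,255,255))
    hk=[(-.038,.06),(-.038,.113),(.001,.113),(.0055,.1035)]
    for i in range(3): S(T(*hk[i]),T(*hk[i+1]),(0,0,255))
    S(T(0,.076),T(0,.098),(0,255,0))
    S(crate((-.25,-.022,.165)),crate((-.25,.022,.165)),(255,0,255))
    for s in(-.026,.026): S(crate((-.25,s,.165)),crate((-.25,s,.205)),(255,0,255))
    S(crate((-.268,-.012,.221)),crate((-.15,-.012,.221)),(255,255,0));S(crate((-.268,.012,.221)),crate((-.15,.012,.221)),(255,255,0))
    cv2.imwrite(out,im)
if __name__=="__main__":
    t=sys.argv[1]
    overlay("side",t,275,110,375,220,7,f"pics/od_{t}.png");overlay("scene",t,220,160,340,250,6,f"pics/os_{t}.png")
    st=env.get_state();Rm,tt=tagT(st);m=Rm@np.array([0,0,.091])+tt;b=crate((-.25,0,.165));d=b-m
    print("mouth",m.round(4),"bar",b.round(4),"to bar along u,v,z mm",(d@u*1e3).round(1),(d@v*1e3).round(1),(d[2]*1e3).round(1),"yaw tag",np.degrees(np.arctan2(Rm[1,0],Rm[0,0])).round(1))
E
python3 ov.py 6
```

```text
mouth [ 0.6614 -0.057   0.1638] bar [ 0.648  -0.1162  0.165 ] to bar along u,v,z mm 60.7 0.9 1.2 yaw tag -103.5
```

View pics/od_6.png

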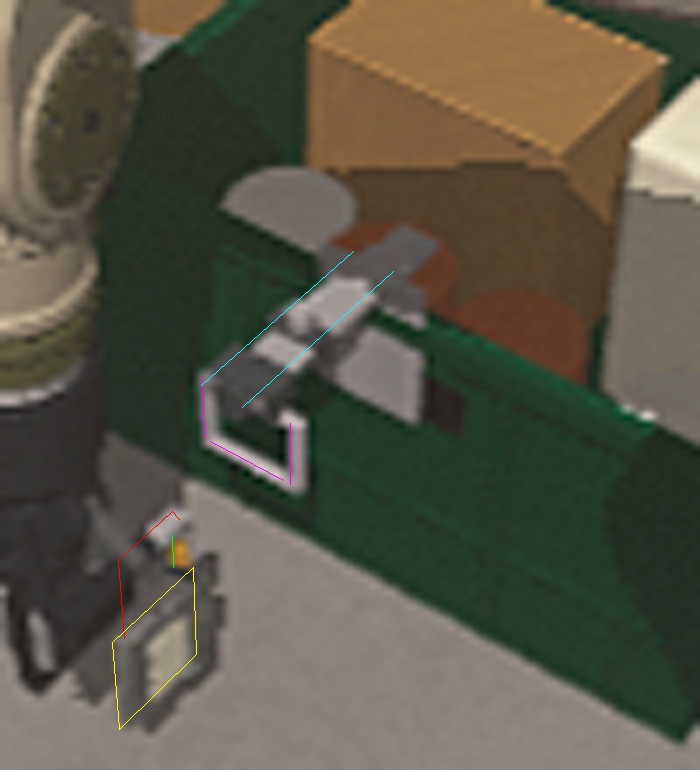

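View pics/os_6.png

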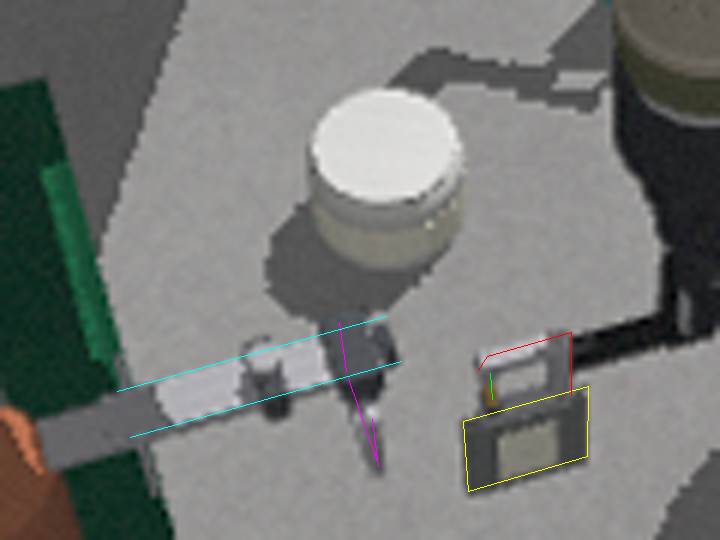

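>>> {"fn": "drive_tool", "kwargs": {
  "plan": [
    [[-0.1,0,1.0,0,0,0,0],[0,0,1.2,0,0,0,0],[0,0,1.2,0,0,0,0],[0,0,0.9,0,0,0,0],[0,0,0,0,0,0,0]]
  ]
}}

```text
clock: 7.73
tcp_pos: [0.6732, -0.0097, 0.1817]
orientation: [0.435, 0.557, 0.439, -0.555]
wrist_force: [-0.0, -0.3, -0.6]
finger_gap: 0.0131
```

```bash
python3 snap.py 7 side scene; python3 ov.py 7
```

```text
7.8333 [ 0.6734 -0.0078  0.1815] joints [-0.13  0.53  0.25  1.29  0.01  1.68] F [-0.62  0.49 -1.59]
[[-0.002, 0.972, -0.236], [0.007, -0.236, -0.972], [-1.0, -0.003, -0.006]]
mouth [ 0.651  -0.1001  0.1647] bar [ 0.648  -0.1162  0.165 ] to bar along u,v,z mm 16.3 0.9 0.3 yaw tag -103.6
```

View pics/od_7.png

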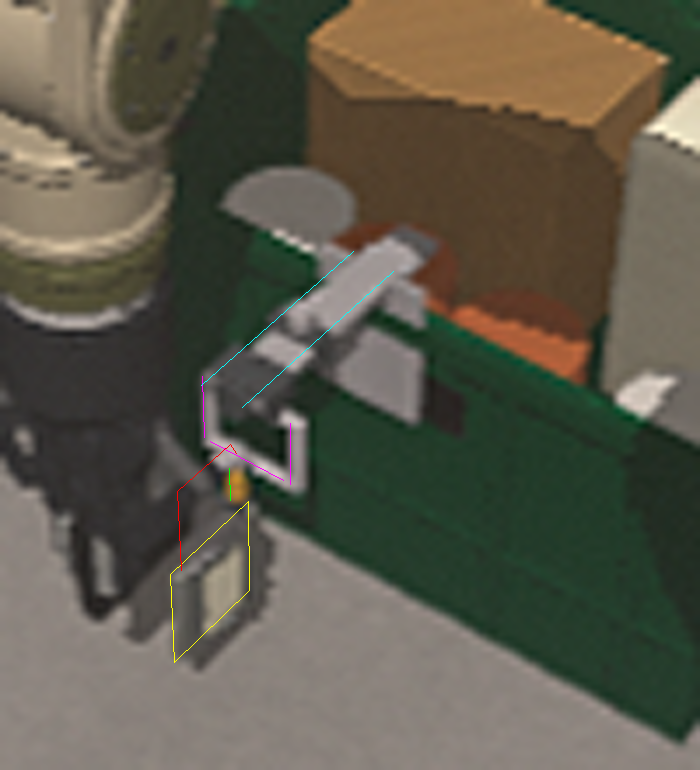

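View pics/os_7.png

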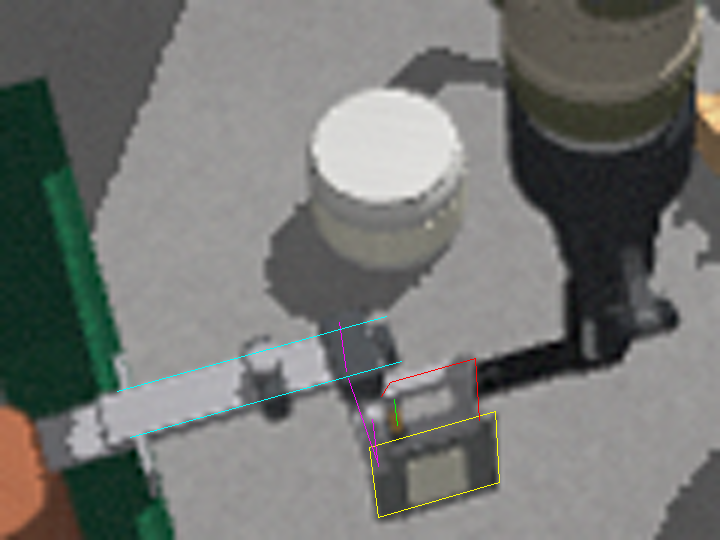

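>>> {"fn": "drive_tool", "kwargs": {
  "plan": [
    [[0,0,0.2,0,0,0,0],[0,0,0.2,0,0,0,0],[0,0,0.2,0,0,0,0],[0,0,0.2,0,0,0,0],[0,0,0.2,0,0,0,0]]
  ]
}}

```text
clock: 8.25
tcp_pos: [0.6712, -0.0164, 0.1811]
orientation: [0.435, 0.556, 0.44, -0.555]
wrist_force: [-0.3, -0.7, -1.7]
finger_gap: 0.0131
```

>>> {"fn": "drive_tool", "kwargs": {
  "plan": [
    [[0,0,0.15,0,0,0,0],[0,0,0.15,0,0,0,0],[0,0,0.15,0,0,0,0],[0,0,0.15,0,0,0,0],[0,0,0.15,0,0,0,0]]
  ]
}}

```text
clock: 8.67
tcp_pos: [0.6694, -0.0235, 0.1812]
orientation: [0.435, 0.556, 0.44, -0.554]
wrist_force: [0.5, 2.5, -1.5]
finger_gap: 0.0129
```

>>> {"fn": "drive_tool", "kwargs": {
  "plan": [
    [[0,0,0.1,0,0,0,0],[0,0,0.1,0,0,0,0],[0,0,0.1,0,0,0,0],[0,0,0.1,0,0,0,0],[0,0,0.1,0,0,0,0]]
  ]
}}

```text
clock: 9.08
tcp_pos: [0.6683, -0.0286, 0.1811]
orientation: [0.435, 0.556, 0.44, -0.555]
wrist_force: [-0.3, 2.8, -0.8]
finger_gap: 0.0131
```

>>> {"fn": "drive_tool", "kwargs": {
  "plan": [
    [[0,0,0.1,0,0,0,0],[0,0,0.1,0,0,0,0],[0,0,0.1,0,0,0,0],[0,0,0.1,0,0,0,0],[0,0,0.1,0,0,0,0]]
  ]
}}

```text
clock: 9.5
tcp_pos: [0.6671, -0.0335, 0.1811]
orientation: [0.435, 0.556, 0.44, -0.555]
wrist_force: [1.5, 2.5, -1.4]
finger_gap: 0.0133
```

>>> {"fn": "drive_tool", "kwargs": {
  "plan": [
    [[0,0,0.1,0,0,0,0],[0,0,0.1,0,0,0,0],[0,0,0.1,0,0,0,0],[0,0,0.1,0,0,0,0],[0,0,0.1,0,0,0,0]]
  ]
}}

```text
clock: 9.92
tcp_pos: [0.6659, -0.0384, 0.1811]
orientation: [0.435, 0.556, 0.44, -0.555]
wrist_force: [0.1, 2.9, -0.8]
finger_gap: 0.0131
```

```bash
python3 snap.py 8 side scene; python3 ov.py 8
```

```text
10.0167 [ 0.6659 -0.0385  0.1811] joints [-0.18  0.51  0.23  1.29  0.01  1.63] F [ 0.99  2.66 -0.73]
[[-0.002, 0.972, -0.234], [0.006, -0.234, -0.972], [-1.0, -0.004, -0.006]]
mouth [ 0.6437 -0.1309  0.1643] bar [ 0.648  -0.1162  0.165 ] to bar along u,v,z mm -15.3 0.8 0.7 yaw tag -103.5
```

View pics/od_8.png

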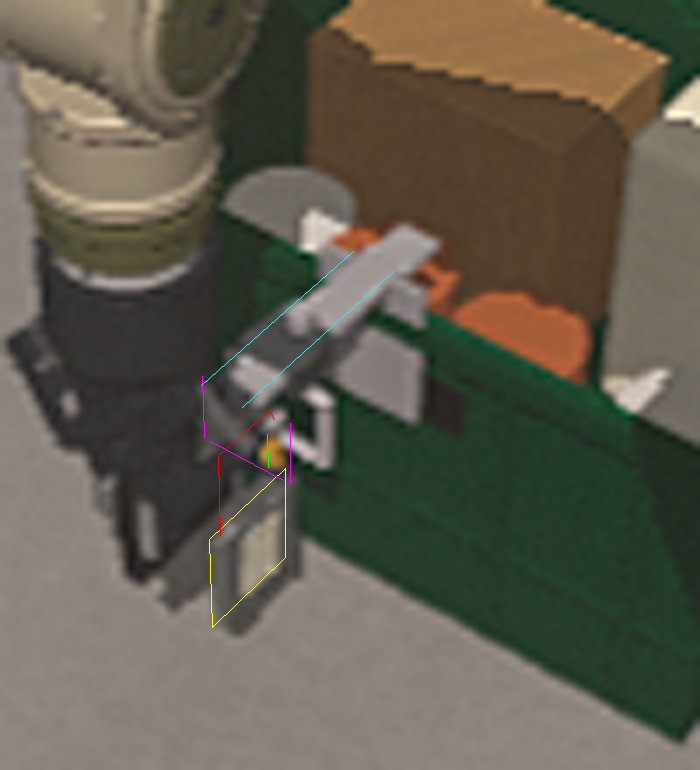

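View pics/os_8.png

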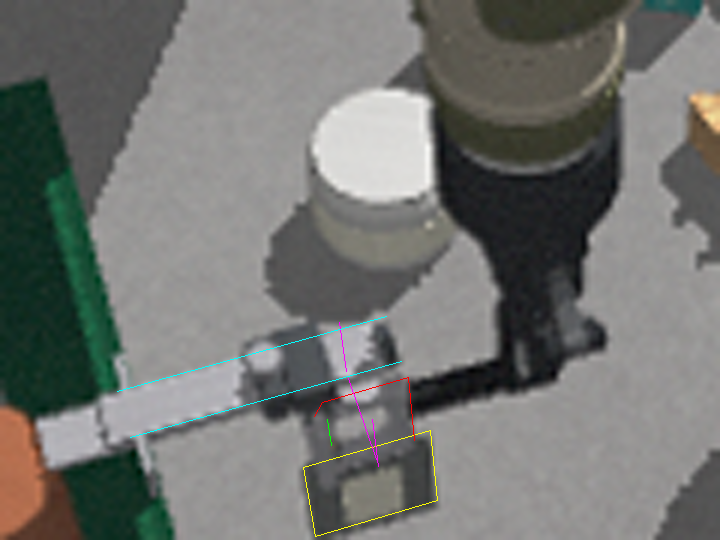

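>>> {"fn": "drive_tool", "kwargs": {
  "plan": [
    [[0,0,0.1,0,0,0,0],[0,0,0.1,0,0,0,0],[0,0,0.1,0,0,0,0],[0,0,0.1,0,0,0,0],[0,0,0.1,0,0,0,0]]
  ]
}}

```text
clock: 10.43
tcp_pos: [0.6648, -0.043, 0.181]
orientation: [0.435, 0.556, 0.44, -0.554]
wrist_force: [1.6, 3.1, -2.0]
finger_gap: 0.013
```

>>> {"fn": "drive_tool", "kwargs": {
  "plan": [
    [[0,0,0.1,0,0,0,0],[0,0,0.1,0,0,0,0],[0,0,0.1,0,0,0,0],[0,0,0.1,0,0,0,0],[0,0,0.1,0,0,0,0]]
  ]
}}

```text
clock: 10.85
tcp_pos: [0.6637, -0.0477, 0.1812]
orientation: [0.435, 0.556, 0.44, -0.554]
wrist_force: [1.2, 6.0, -0.2]
finger_gap: 0.0133
```

>>> {"fn": "drive_tool", "kwargs": {
  "plan": [
    [[0,0,0.1,0,0,0,0],[0,0,0.1,0,0,0,0],[0,0,0.1,0,0,0,0],[0,0,0.1,0,0,0,0],[0,0,0.1,0,0,0,0]]
  ]
}}

```text
clock: 11.27
tcp_pos: [0.6623, -0.0523, 0.1808]
orientation: [0.435, 0.556, 0.44, -0.554]
wrist_force: [1.7, 5.2, -1.9]
finger_gap: 0.0131
```

```bash
python3 snap.py 9 side scene; python3 ov.py 9
```

```text
11.3667 [ 0.6623 -0.0524  0.1807] joints [-0.2   0.51  0.22  1.28  0.01  1.6 ] F [ 2.28  6.05 -2.92]
[[-0.002, 0.972, -0.234], [0.008, -0.234, -0.972], [-1.0, -0.004, -0.007]]
mouth [ 0.6401 -0.1448  0.1639] bar [ 0.648  -0.1162  0.165 ] to bar along u,v,z mm -29.7 1.0 1.1 yaw tag -103.5
```

View pics/od_9.png

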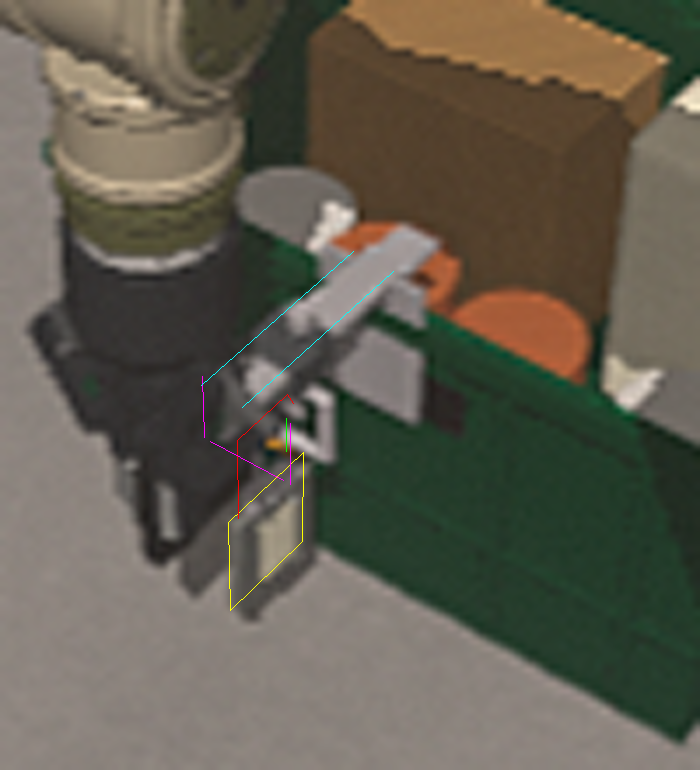

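View pics/os_9.png

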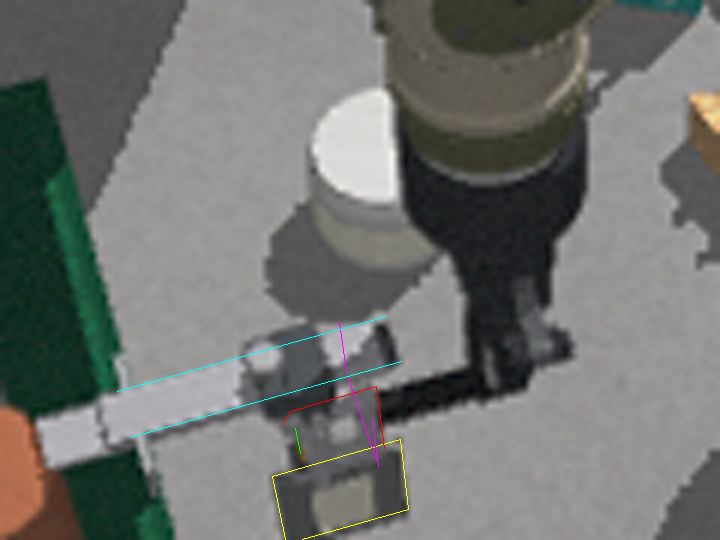

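>>> {"fn": "drive_tool", "kwargs": {
  "plan": [
    [[0,0,0.1,0,0,0,0],[0,0,0.1,0,0,0,0],[0,0,0.1,0,0,0,0],[0,0,0.1,0,0,0,0],[0,0,0.1,0,0,0,0]]
  ]
}}

```text
clock: 11.78
tcp_pos: [0.6608, -0.0573, 0.1802]
orientation: [0.435, 0.556, 0.441, -0.555]
wrist_force: [0.9, 5.1, -3.3]
finger_gap: 0.0132
```

>>> {"fn": "drive_tool", "kwargs": {
  "plan": [
    [[0,0,0.1,0,0,0,0],[0,0,0.1,0,0,0,0],[0,0,0.1,0,0,0,0],[0,0,0.1,0,0,0,0],[0,0,0.1,0,0,0,0]]
  ]
}}

```text
clock: 12.2
tcp_pos: [0.6598, -0.0632, 0.1808]
orientation: [0.435, 0.556, 0.44, -0.555]
wrist_force: [0.3, 2.6, -2.3]
finger_gap: 0.0133
```

```bash
python3 snap.py 10 side
python3 - <<'E'
from ov import *
overlay("side","10",275,110,375,220,7,"pics/od_10.png");print(env.get_state()["wrist_force"])
E
```

```text
12.25 [ 0.6599 -0.0634  0.181 ] joints [-0.22  0.51  0.21  1.28  0.    1.59] F [ 0.28  1.81 -1.83]
[[-0.002, 0.972, -0.235], [0.006, -0.235, -0.972], [-1.0, -0.004, -0.005]]
[ 0.28317268  1.81135339 -1.82958926]
```

View pics/od_10.png

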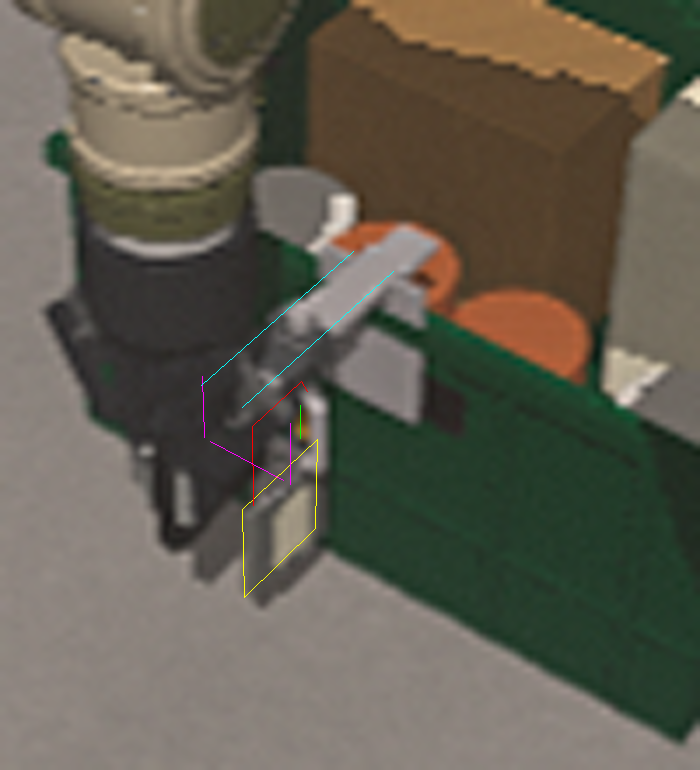

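```bash
python3 snap.py 11 scene; python3 -c "
from h import *
crop('pics/side_10.png',290,150,340,200,14,'pics/d10.png')
crop('pics/scene_11.png',235,200,305,260,10,'pics/s11.png')"
```

```text
12.3 [ 0.6599 -0.0633  0.1812] joints [-0.22  0.51  0.21  1.28  0.01  1.59] F [ 0.33  3.02 -2.85]
[[-0.002, 0.972, -0.235], [0.006, -0.235, -0.972], [-1.0, -0.003, -0.005]]
```

View pics/d10.png

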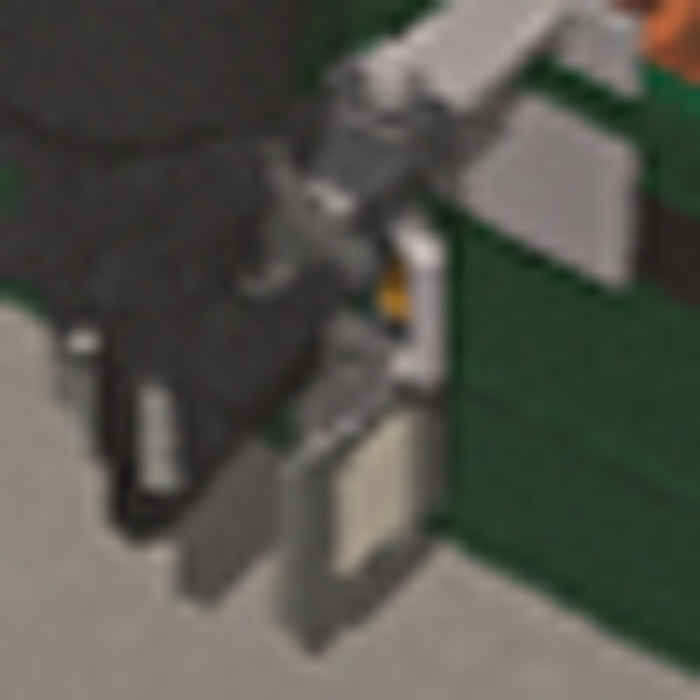

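View pics/s11.png

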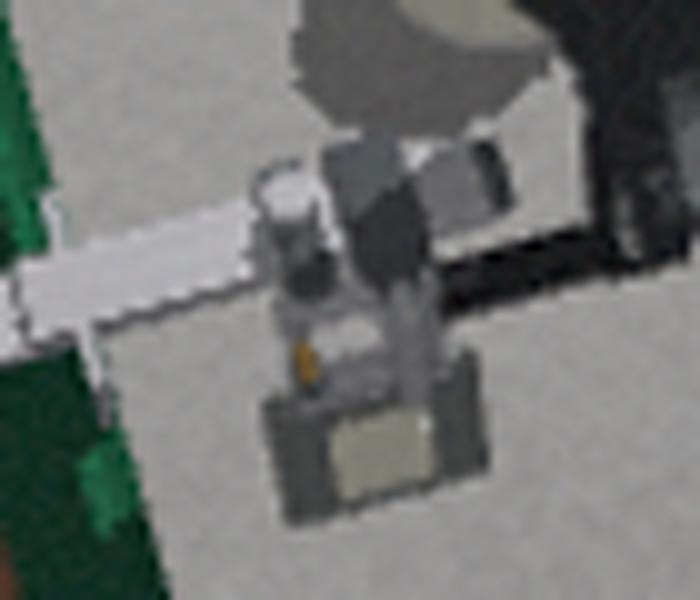

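>>> {"fn": "drive_tool", "kwargs": {
  "plan": [
    [[0,0,-0.5,0,0,0,0],[0,0,-0.5,0,0,0,0],[0,0,-0.5,0,0,0,0],[0,0,-0.5,0,0,0,0],[0,0,-0.5,0,0,0,0]]
  ]
}}

```text
clock: 12.72
tcp_pos: [0.6663, -0.0381, 0.1814]
orientation: [0.436, 0.556, 0.439, -0.555]
wrist_force: [0.2, 0.2, -2.1]
finger_gap: 0.0133
```

>>> {"fn": "drive_tool", "kwargs": {
  "plan": [
    [[0.2,0,0,0,0,0,0],[0.2,0,0,0,0,0,0],[0.2,0,0,0,0,0,0],[0.1,0,0,0,0,0,0],[0,0,0,0,0,0,0]]
  ]
}}

```text
clock: 13.13
tcp_pos: [0.6656, -0.0386, 0.1735]
orientation: [0.435, 0.556, 0.44, -0.555]
wrist_force: [-0.1, -0.6, -1.4]
finger_gap: 0.0128
```

```bash
python3 snap.py 12 side scene;python3 ov.py 12
```

```text
13.2333 [ 0.6658 -0.0385  0.1739] joints [-0.18  0.52  0.21  1.27  0.01  1.63] F [ 0.98  0.42 -0.57]
[[-0.002, 0.972, -0.234], [0.006, -0.234, -0.972], [-1.0, -0.004, -0.006]]
mouth [ 0.6435 -0.1309  0.1571] bar [ 0.648  -0.1162  0.165 ] to bar along u,v,z mm -15.4 0.9 7.9 yaw tag -103.6
```

View pics/od_12.png

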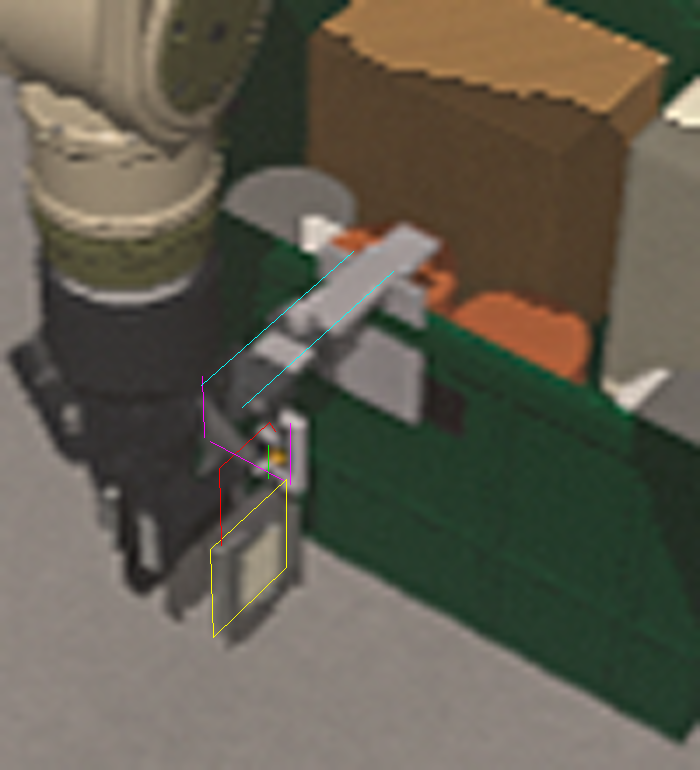

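View pics/os_12.png

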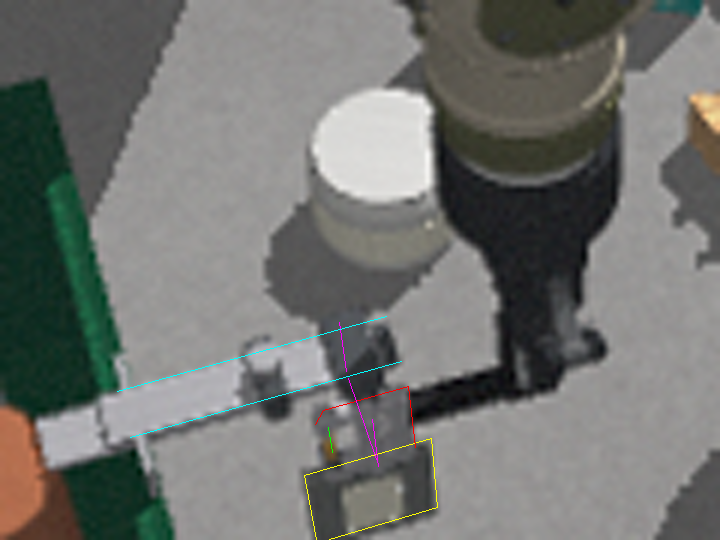

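>>> {"fn": "drive_tool", "kwargs": {
  "plan": [
    [[0.05,0,-0.2,0,0,0,0],[0,0,-0.2,0,0,0,0],[0,0,-0.2,0,0,0,0],[0,0,-0.1,0,0,0,0],[0,0,-0.1,0,0,0,0]]
  ]
}}

```text
clock: 13.65
tcp_pos: [0.6679, -0.0302, 0.1737]
orientation: [0.435, 0.556, 0.44, -0.555]
wrist_force: [-0.8, 0.2, -1.5]
finger_gap: 0.0131
```

>>> {"fn": "drive_tool", "kwargs": {
  "plan": [
    [[0,0,-0.05,0,0,0,0],[0,0,-0.05,0,0,0,0],[0,0,-0.05,0,0,0,0],[0,0,-0.05,0,0,0,0],[0,0,0,0,0,0,0]]
  ]
}}

```text
clock: 14.07
tcp_pos: [0.6682, -0.0288, 0.1736]
orientation: [0.435, 0.556, 0.44, -0.555]
wrist_force: [0.3, -0.2, -0.6]
finger_gap: 0.013
```

>>> {"fn": "drive_tool", "kwargs": {
  "plan": [
    [[0,0,-0.05,0,0,0,0],[0,0,-0.05,0,0,0,0],[0,0,-0.05,0,0,0,0],[0,0,-0.05,0,0,0,0],[0,0,0,0,0,0,0]]
  ]
}}

```text
clock: 14.48
tcp_pos: [0.6686, -0.0271, 0.1736]
orientation: [0.435, 0.556, 0.44, -0.555]
wrist_force: [-0.5, -4.2, -1.4]
finger_gap: 0.0133
```

>>> {"fn": "drive_tool", "kwargs": {
  "plan": [
    [[0,0,-0.05,0,0,0,0],[0,0,-0.05,0,0,0,0],[0,0,-0.05,0,0,0,0],[0,0,0,0,0,0,0],[0,0,0,0,0,0,0]]
  ]
}}

```text
clock: 14.9
tcp_pos: [0.6689, -0.0261, 0.1737]
orientation: [0.436, 0.556, 0.439, -0.555]
wrist_force: [-2.0, -6.4, -0.6]
finger_gap: 0.0133
```

```bash
python3 snap.py 13 side scene;python3 ov.py 13
```

```text
15.0 [ 0.6689 -0.026   0.1737] joints [-0.16  0.52  0.22  1.27  0.    1.65] F [-1.96 -6.42 -0.6 ]
[[-0.003, 0.972, -0.235], [0.005, -0.235, -0.972], [-1.0, -0.004, -0.004]]
mouth [ 0.6466 -0.1184  0.1569] bar [ 0.648  -0.1162  0.165 ] to bar along u,v,z mm -2.5 0.9 8.1 yaw tag -103.6
```

View pics/od_13.png

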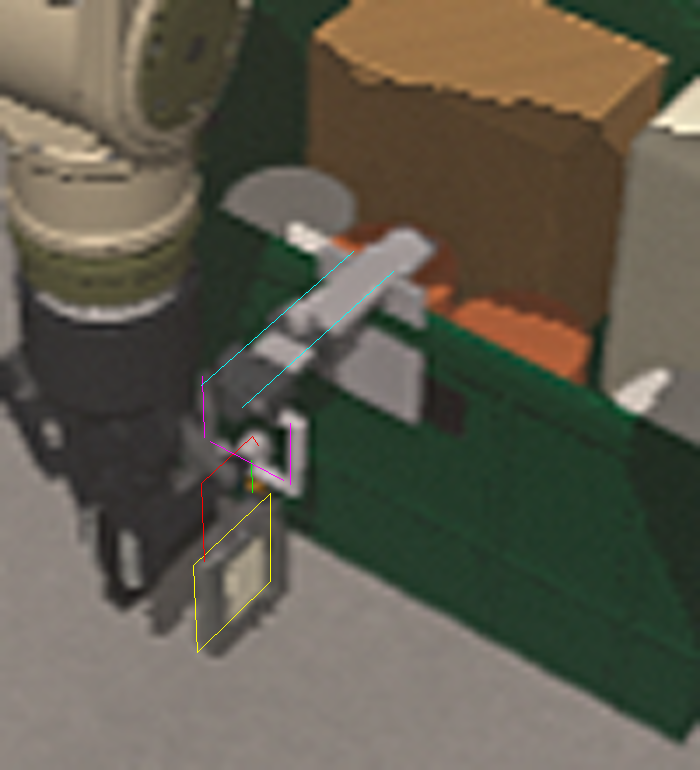

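View pics/os_13.png

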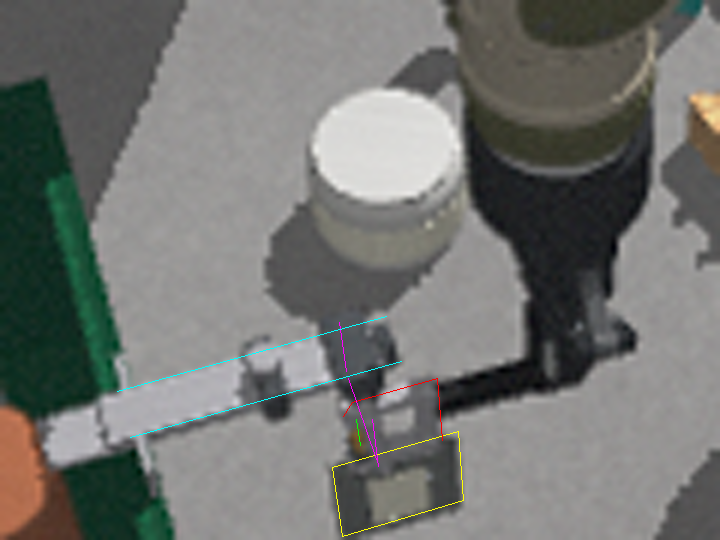

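>>> {"fn": "drive_tool", "kwargs": {
  "plan": [
    [[0,0,-0.05,0,0,0,0],[0,0,-0.05,0,0,0,0],[0,0,0,0,0,0,0],[0,0,0,0,0,0,0],[0,0,0,0,0,0,0]]
  ]
}}

```text
clock: 15.42
tcp_pos: [0.6691, -0.0254, 0.1737]
orientation: [0.436, 0.556, 0.439, -0.555]
wrist_force: [-2.0, -7.1, -0.6]
finger_gap: 0.0133
```

>>> {"fn": "drive_tool", "kwargs": {
  "plan": [
    [[0,0,0,0,0,0,0],[0,0,0,0,0,0,0],[0,0,0,0,0,0,0],[0,0,0,0,0,0,0],[0,0,0,0,0,0,0]]
  ]
}}

```text
clock: 15.83
tcp_pos: [0.6691, -0.0255, 0.1737]
orientation: [0.436, 0.556, 0.439, -0.555]
wrist_force: [-2.0, -6.3, -0.9]
finger_gap: 0.0127
```

```bash
python3 snap.py 14 side scene;python3 ov.py 14;python3 -c "
from h import *
crop('pics/side_14.png',290,150,340,200,14,'pics/d14.png')
crop('pics/scene_14.png',245,200,315,260,10,'pics/s14.png')"
```

```text
15.9333 [ 0.669  -0.0254  0.1737] joints [-0.16  0.52  0.22  1.27  0.    1.65] F [-1.83 -7.28 -1.1 ]
[[-0.003, 0.972, -0.235], [0.004, -0.235, -0.972], [-1.0, -0.004, -0.003]]
mouth [ 0.6467 -0.1178  0.1569] bar [ 0.648  -0.1162  0.165 ] to bar along u,v,z mm -1.9 0.9 8.1 yaw tag -103.6
```

View pics/d14.png

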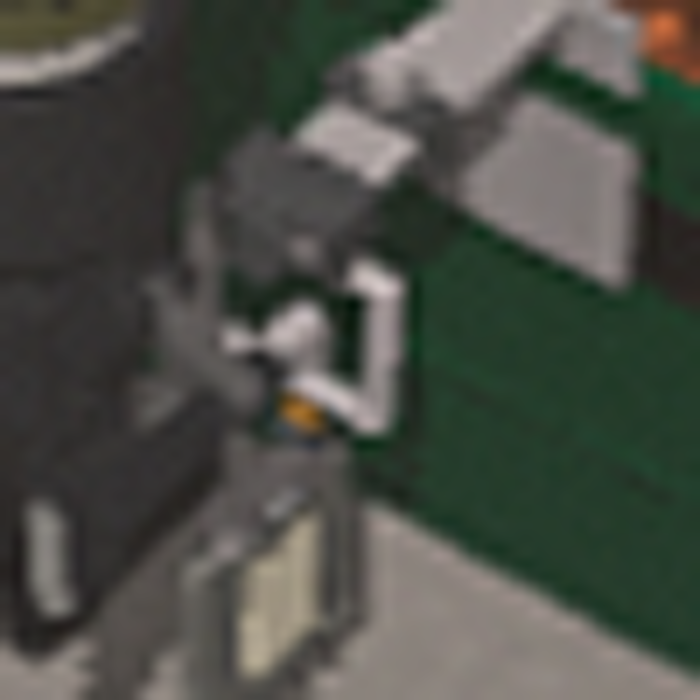

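View pics/s14.png

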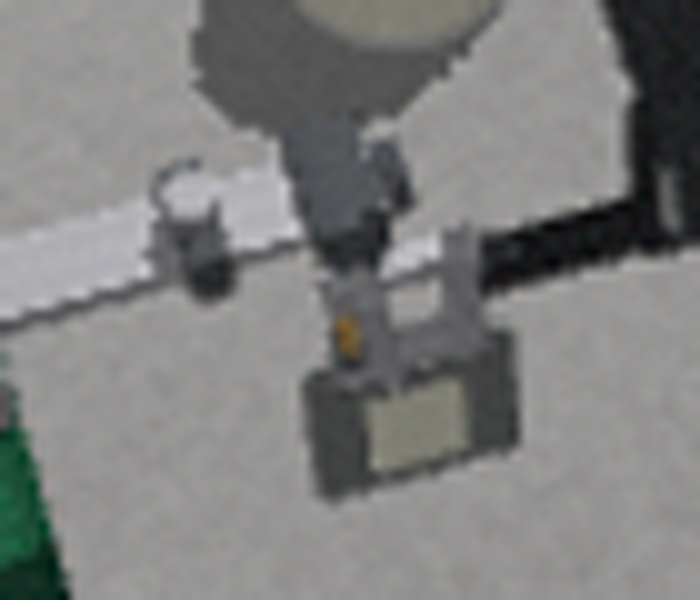

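>>> {"fn": "drive_tool", "kwargs": {
  "plan": [
    [[0,0,-0.05,0,0,0,0],[0,0,-0.03,0,0,0,0],[0,0,0,0,0,0,0],[0,0,0,0,0,0,0],[0,0,0,0,0,0,0]]
  ]
}}

```text
clock: 16.35
tcp_pos: [0.6692, -0.025, 0.1736]
orientation: [0.436, 0.556, 0.439, -0.556]
wrist_force: [-2.1, -7.2, -0.0]
finger_gap: 0.0134
```

>>> {"fn": "drive_tool", "kwargs": {
  "plan": [
    [[0,0,0,0,0,0,0],[0,0,0,0,0,0,0],[0,0,0,0,0,0,0],[0,0,0,0,0,0,0],[0,0,0,0,0,0,0]]
  ]
}}

```text
clock: 16.77
tcp_pos: [0.6692, -0.025, 0.1736]
orientation: [0.436, 0.556, 0.439, -0.556]
wrist_force: [-2.0, -7.9, -1.0]
finger_gap: 0.0132
```

>>> {"fn": "drive_tool", "kwargs": {
  "plan": [
    [[0,0,0.1,0,0,0,0],[0,0,0.1,0,0,0,0],[0,0,0.1,0,0,0,0],[0,0,0.1,0,0,0,0],[0,0,0.05,0,0,0,0]]
  ]
}}

```text
clock: 17.18
tcp_pos: [0.6685, -0.0276, 0.174]
orientation: [0.435, 0.556, 0.44, -0.554]
wrist_force: [-1.3, -1.8, 0.7]
finger_gap: 0.0126
```

>>> {"fn": "drive_tool", "kwargs": {
  "plan": [
    [[0.03,0,0,0,0,0,0],[0.03,0,0,0,0,0,0],[0,0,0,0,0,0,0],[0,0,0,0,0,0,0],[0,0,0,0,0,0,0]]
  ]
}}

```text
clock: 17.6
tcp_pos: [0.6686, -0.0276, 0.1734]
orientation: [0.436, 0.556, 0.44, -0.554]
wrist_force: [-1.8, -2.1, 3.2]
finger_gap: 0.013
```

>>> {"fn": "drive_tool", "kwargs": {
  "plan": [
    [[-0.02,0,0.1,0,0,0,0],[0,0,0.03,0,0,0,0],[0,0,0,0,0,0,0],[0,0,0,0,0,0,0],[0,0,0,0,0,0,0]]
  ]
}}

```text
clock: 18.02
tcp_pos: [0.6682, -0.0289, 0.1729]
orientation: [0.435, 0.556, 0.44, -0.555]
wrist_force: [0.4, -1.3, -0.1]
finger_gap: 0.0132
```

```bash
python3 snap.py 15 side;python3 -c "
from h import *
st=env.get_state();print(st['wrist_force'])
crop('pics/side_15.png',290,150,340,200,14,'pics/d15.png')"
```

```text
18.0667 [ 0.6682 -0.0289  0.1729] joints [-0.17  0.52  0.22  1.27  0.01  1.64] F [ 0.67 -2.29  0.55]
[[-0.002, 0.972, -0.234], [0.007, -0.234, -0.972], [-1.0, -0.004, -0.006]]
[ 0.67337944 -2.28821898  0.5547001 ]
```

View pics/d15.png

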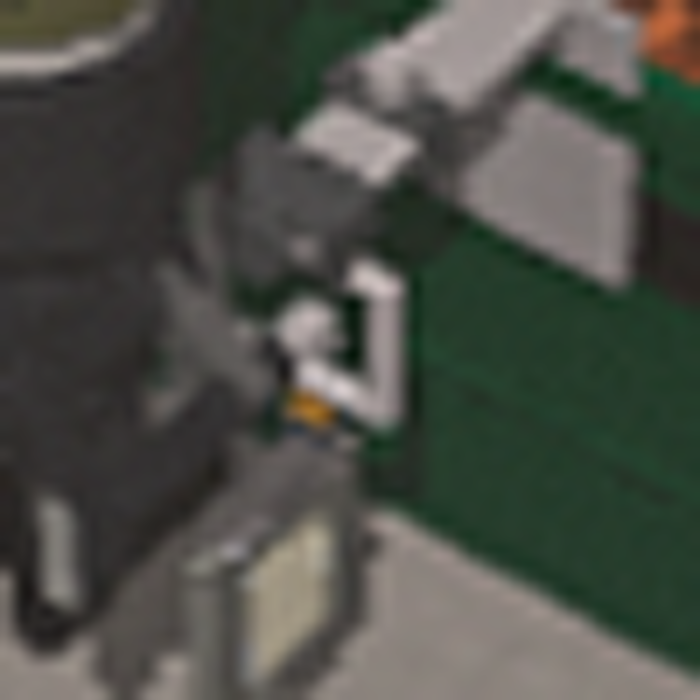

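>>> {"fn": "drive_tool", "kwargs": {
  "plan": [
    [[0,0,0,0,0,0,0],[0,0,0,0,0,0,0.2],[0,0,0,0,0,0,0.3],[0,0,0,0,0,0,0.5],[0,0,0,0,0,0,0.6]]
  ],
  "squeeze": 20
}}

```text
clock: 18.48
tcp_pos: [0.668, -0.0287, 0.1731]
orientation: [0.435, 0.556, 0.44, -0.555]
wrist_force: [-0.2, 0.4, -0.3]
finger_gap: 0.0488
```

>>> {"fn": "drive_tool", "kwargs": {
  "plan": [
    [[0,0,0,0,0,0,0.6],[0,0,0,0,0,0,0.6],[0,0,0,0,0,0,0.6],[0,0,0,0,0,0,0.6],[0,0,0,0,0,0,0.6]]
  ]
}}

```text
clock: 18.9
tcp_pos: [0.6681, -0.029, 0.1732]
orientation: [0.435, 0.556, 0.44, -0.555]
wrist_force: [-0.7, 0.4, 1.0]
finger_gap: 0.0513
```

```bash
python3 snap.py 16 side scene wrist;python3 -c "
from h import *
crop('pics/side_16.png',270,130,350,210,9,'pics/d16.png')
crop('pics/scene_16.png',245,190,335,265,8,'pics/s16.png')"
```

```text
19.05 [ 0.6681 -0.029   0.1732] joints [-0.17  0.52  0.22  1.27  0.01  1.64] F [ 0.88 -0.14 -0.45]
[[-0.002, 0.972, -0.234], [0.006, -0.234, -0.972], [-1.0, -0.004, -0.006]]
```

View pics/d16.png

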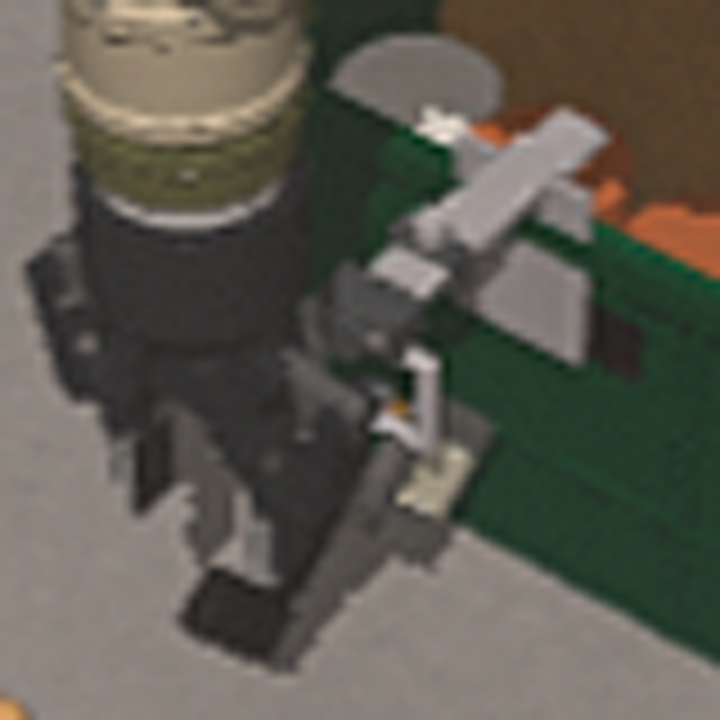

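View pics/s16.png

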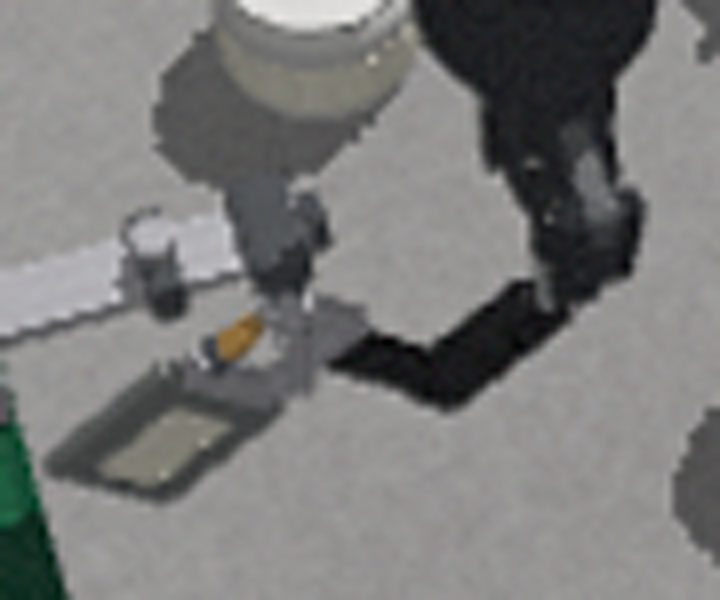

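View pics/wrist_16.png

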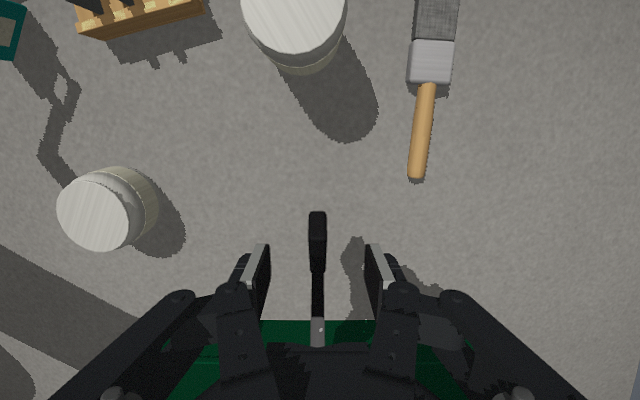

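>>> {"fn": "drive_tool", "kwargs": {
  "plan": [
    [[-1,0,0,0,0,0,0.6],[-2,0,0,0,0,0,0.6],[-2,0,0,0,0,0,0.6],[-2,0,-1,0,0,0,0.6],[-2,0,-2,0,0,0,0.6]]
  ]
}}

```text
clock: 19.47
tcp_pos: [0.6751, -0.0022, 0.2653]
orientation: [0.435, 0.557, 0.439, -0.555]
wrist_force: [1.8, 0.3, 0.6]
finger_gap: 0.0514
```

>>> {"fn": "drive_tool", "kwargs": {
  "plan": [
    [[-2,0,-3,0,0,0,0.6],[-2,0,-3,0,0,0,0.6],[-1,0,-3,0,0,0,0.6],[0,0,-3,0,0,0,0.6],[0,0,0,0,0,0,0.6]]
  ]
}}

```text
clock: 19.88
tcp_pos: [0.7042, 0.1216, 0.3154]
orientation: [0.437, 0.556, 0.441, -0.552]
wrist_force: [0.0, -0.7, -0.5]
finger_gap: 0.0513
```

>>> {"fn": "drive_tool", "kwargs": {
  "plan": [
    [[0,0,0,0,0,0,0.6],[0,0,0,0,0,0,0.6],[0,0,0,0,0,0,0.6],[0,0,0,0,0,0,0.6],[0,0,0,0,0,0,0.6]]
  ]
}}

```text
clock: 20.3
tcp_pos: [0.7033, 0.1146, 0.3142]
orientation: [0.435, 0.557, 0.439, -0.555]
wrist_force: [-0.1, -0.4, 0.8]
finger_gap: 0.0514
```

>>> {"fn": "drive_tool", "kwargs": {
  "plan": [
    [[0,0,0,0,0,0,0.6],[0,0,0,0,0,0,0.6],[0,0,0,0,0,0,0.6],[0,0,0,0,0,0,0.6],[0,0,0,0,0,0,0.6]]
  ]
}}

```text
clock: 20.72
tcp_pos: [0.7035, 0.1158, 0.3141]
orientation: [0.435, 0.556, 0.44, -0.555]
wrist_force: [0.4, -0.5, -1.0]
finger_gap: 0.0514
```

```bash
python3 snap.py 17 side scene;python3 -c "
from h import *
crop('pics/side_17.png',270,130,350,210,9,'pics/d17.png')
crop('pics/scene_17.png',245,190,335,265,8,'pics/s17.png')"
```

```text
20.8167 [0.7035 0.1159 0.3141] joints [0.05 0.64 0.76 1.7  0.01 1.86] F [-0.5  -1.37 -0.36]
[[-0.002, 0.972, -0.234], [0.006, -0.234, -0.972], [-1.0, -0.004, -0.006]]
```

View pics/d17.png

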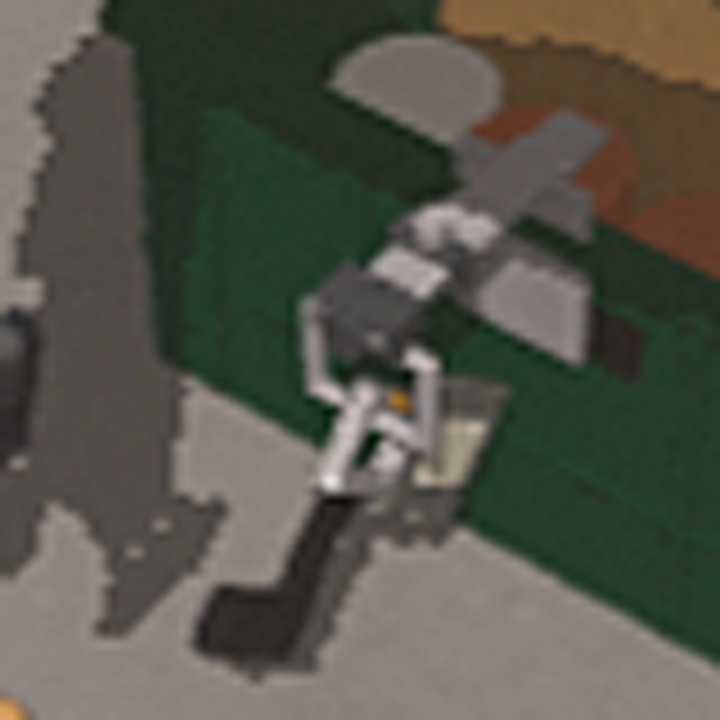

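View pics/s17.png

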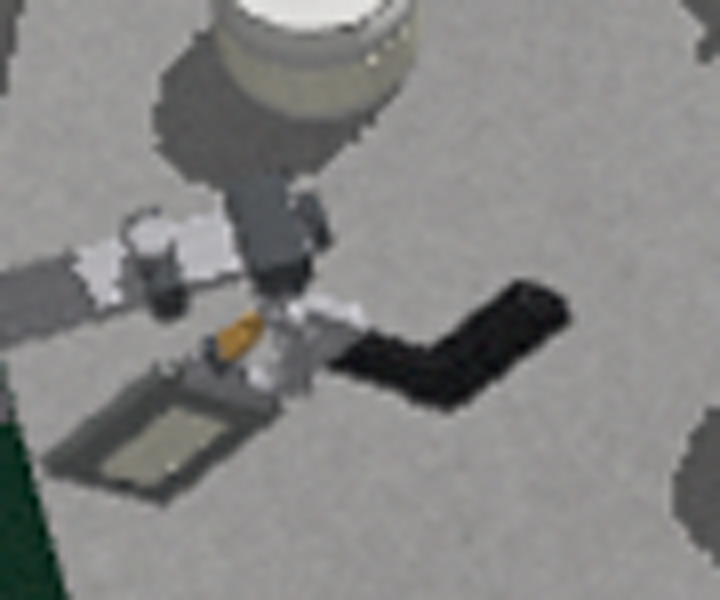

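>>> {"fn": "drive_tool", "kwargs": {
  "plan": [
    [[0,0,0,0,0,0,0.6],[0,0,0,0,0,0,0.6],[0,0,0,0,0,0,0.6],[0,0,0,0,0,0,0.6],[0,0,0,0,0,0,0.6]]
  ]
}}

```text
clock: 21.23
tcp_pos: [0.7035, 0.1159, 0.314]
orientation: [0.435, 0.556, 0.44, -0.555]
wrist_force: [-0.2, 0.1, 0.7]
finger_gap: 0.0513
```

>>> {"fn": "drive_tool", "kwargs": {
  "plan": [
    [[0,0,0,0,0,0,0.6],[0,0,0,0,0,0,0.6],[0,0,0,0,0,0,0.6],[0,0,0,0,0,0,0.6],[0,0,0,0,0,0,0.6]]
  ]
}}

```text
clock: 21.65
tcp_pos: [0.7035, 0.1159, 0.3141]
orientation: [0.435, 0.556, 0.44, -0.555]
wrist_force: [0.5, 0.4, -0.3]
finger_gap: 0.0514
```

```bash
python3 snap.py 18 side scene; python3 -c "
import cv2,numpy as np
for n,b in [('side',(290,160,330,205)),('scene',(248,222,318,256))]:
    a=cv2.imread(f'pics/{n}_17.png').astype(int);c=cv2.imread(f'pics/{n}_18.png').astype(int)
    d=np.abs(a-c).max(2)[b[1]:b[3],b[0]:b[2]];print(n,d.max(),(d>40).sum())
"
```

```text
21.75 [0.7035 0.1159 0.3141] joints [0.05 0.64 0.76 1.7  0.01 1.86] F [-0.19 -0.14 -1.07]
[[-0.002, 0.972, -0.234], [0.006, -0.234, -0.972], [-1.0, -0.004, -0.006]]
side 135 243
scene 146 497
```

View pics/scene_18.png

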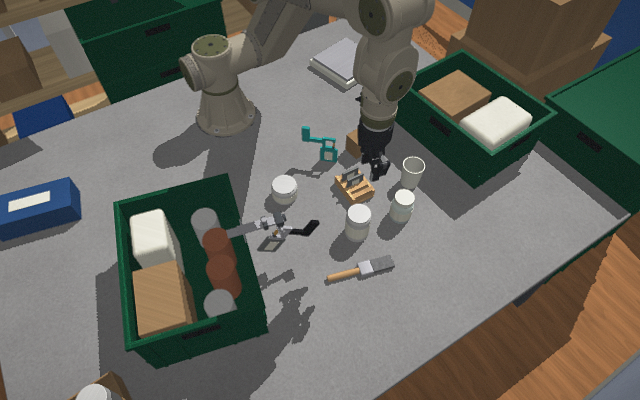

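The tag is still swinging, so I'll wait for it to settle.

>>> {"fn": "drive_tool", "kwargs": {
  "plan": [
    [[0,0,0,0,0,0,0.6],[0,0,0,0,0,0,0.6],[0,0,0,0,0,0,0.6],[0,0,0,0,0,0,0.6],[0,0,0,0,0,0,0.6]]
  ]
}}

```text
clock: 22.17
tcp_pos: [0.7035, 0.1159, 0.3141]
orientation: [0.435, 0.556, 0.44, -0.555]
wrist_force: [0.3, 0.3, -0.2]
finger_gap: 0.0514
```

>>> {"fn": "drive_tool", "kwargs": {
  "plan": [
    [[0,0,0,0,0,0,0.6],[0,0,0,0,0,0,0.6],[0,0,0,0,0,0,0.6],[0,0,0,0,0,0,0.6],[0,0,0,0,0,0,0.6]]
  ]
}}

```text
clock: 22.58
tcp_pos: [0.7035, 0.1159, 0.3141]
orientation: [0.435, 0.556, 0.44, -0.555]
wrist_force: [0.4, 0.7, 0.1]
finger_gap: 0.0512
```

>>> {"fn": "drive_tool", "kwargs": {
  "plan": [
    [[0,0,0,0,0,0,0.6],[0,0,0,0,0,0,0.6],[0,0,0,0,0,0,0.6],[0,0,0,0,0,0,0.6],[0,0,0,0,0,0,0.6]]
  ]
}}

```text
clock: 23.0
tcp_pos: [0.7035, 0.1159, 0.314]
orientation: [0.435, 0.556, 0.44, -0.555]
wrist_force: [-0.2, 1.3, -0.4]
finger_gap: 0.0514
```

>>> {"fn": "drive_tool", "kwargs": {
  "plan": [
    [[0,0,0,0,0,0,0.6],[0,0,0,0,0,0,0.6],[0,0,0,0,0,0,0.6],[0,0,0,0,0,0,0.6],[0,0,0,0,0,0,0.6]]
  ]
}}

```text
clock: 23.42
tcp_pos: [0.7035, 0.1159, 0.3141]
orientation: [0.435, 0.556, 0.44, -0.555]
wrist_force: [0.1, -0.5, 0.0]
finger_gap: 0.0511
```

```bash
cat > mot.py <<'E'
from h import *
import sys
fr=[env.read_camera("scene")[215:262,240:325].astype(int) for _ in range(12)]
print("step",[(np.abs(a-b).max(2)>40).sum() for a,b in zip(fr,fr[1:])])
print("vs0",[(np.abs(a-fr[0]).max(2)>40).sum() for a in fr],env.get_state()["clock"])
big=np.hstack([cv2.resize(fr[i].astype(np.uint8)[:,:,::-1],None,fx=3,fy=3) for i in (0,5,11)]);cv2.imwrite(f"pics/mot{sys.argv[1]}.png",big)
E
python3 mot.py 1
```

```text
step [np.int64(0), np.int64(0), np.int64(1), np.int64(0), np.int64(1), np.int64(1), np.int64(1), np.int64(0), np.int64(0), np.int64(0), np.int64(0)]
vs0 [np.int64(0), np.int64(0), np.int64(0), np.int64(1), np.int64(1), np.int64(0), np.int64(1), np.int64(0), np.int64(0), np.int64(0), np.int64(0), np.int64(0)] 24.0167
```

View pics/mot1.png

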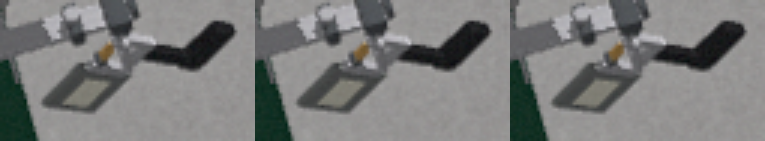

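Motion is now under a pixel over 0.6 s. I'll take one last close look before handing in.

```bash
python3 snap.py 19 side scene;python3 -c "
from h import *
import numpy as np
a=cv2.imread('pics/side_19.png')[140:205,275:345];b=cv2.imread('pics/scene_19.png')[200:265,245:315]
cv2.imwrite('pics/fin.png',cv2.resize(np.hstack([a,b]),None,fx=5.5,fy=5.5,interpolation=cv2.INTER_CUBIC))"; python3 mot.py 2
```

```text
24.1167 [0.7035 0.1159 0.3141] joints [0.05 0.64 0.76 1.7  0.01 1.86] F [ 0.33 -0.1  -0.15]
[[-0.002, 0.972, -0.234], [0.006, -0.234, -0.972], [-1.0, -0.004, -0.006]]
step [np.int64(0), np.int64(0), np.int64(0), np.int64(0), np.int64(0), np.int64(0), np.int64(0), np.int64(0), np.int64(0), np.int64(0), np.int64(0)]
vs0 [np.int64(0), np.int64(0), np.int64(0), np.int64(0), np.int64(0), np.int64(0), np.int64(0), np.int64(0), np.int64(0), np.int64(0), np.int64(0), np.int64(0)] 24.7167
```

View pics/fin.png

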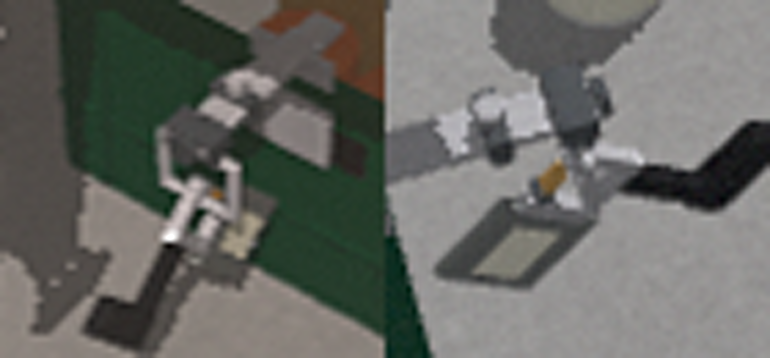

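View pics/side_19.png

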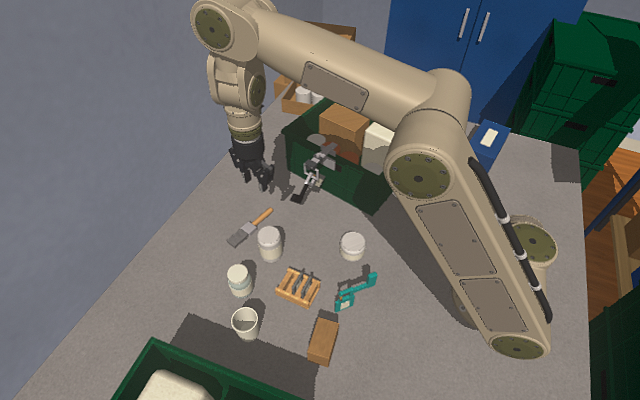

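```bash
python3 -c "
from workcell import env
print(env.hand_in())"
```

```text
the job is handed in; nothing more can be done
None
```

The dispatch tag is hanging still from the ring with its gate shut, and the job was handed in at about 24.7 s. No verdict came back.

- **Hooking on:** I took the tag from the rack by its grip and pushed it along the crate's axis. The push was about 3 N while the ring slid in. It rose to about 6 N at the collar and fell back to about 2–3 N. Pictures then showed the brass gate upright behind the bar.
- **Tug:** I pulled back until the ring was at its end stop and the pull on it was about 8 N. From the ring's spring figure that is a lean of roughly -0.1 rad away from the crate, though I did not measure it in the pictures. The picture taken at about 7 N, just before the final 0.8 mm of pull, showed the gate shut.
- **Letting go:** I eased the lean off, set the hook's roof on the bar and opened the fingers. On release the tag swung grip-down, and it was still swinging when I checked about 3 s later, so I waited.
- **Last checks:** The tag did not move over the final 0.6 s of camera frames. The bar is inside the eye, the gate is shut and the gripper is well clear. The blank tags, groceries, turquoise look-alike and other things look unmoved.

The two fixed cameras disagreed by about 1 pixel (2–3 mm). The predicted and seen outlines still agreed well enough for the fit, and the force readings scattered by about 1 N.

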